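# Line up the detector arm and open the laser shutter

### The job

Get the goniometer ready for a straight-through reading: with the laser's shutter still closed, push the slotted detector arm round with one finger until the detector looks straight into the laser across the sample. Then push the red shutter lever all the way over, away from the robot, so the shutter is open, leaving the arm in line. Only push, with the fingers, and never pinch the arm or the lever; do not touch the detector head or the glass sample, and leave all the loose parts standing where they are.

Things in the scene. Friction and masses are not known exactly. Their poses are not given: they have to be found in the camera images.
- goniometer: The whole instrument, bolted to a dark breadboard 350 x 550 x 13 mm on the table (own frame: x -150 to 200, y -225 to 325 mm). Origin: underside of the board, on the upright axis of the rotation stage (black disc 130 mm across, top at 42 mm). z up, x roughly away from the robot; the laser is on the +y side, its beam runs along -y, 130 mm up, across the stage axis. Place and yaw differ each time.
- stage_axis (a point): Point on the upright axis about which the detector arm turns, 49 mm above the table; at (0, 0) in the goniometer's frame.
- detector_arm (a joint): Arm angle in rad, positive counter-clockwise from above, -0.9 to 1.7. At 0 it points along the goniometer's -y and the detector looks straight into the laser; at angle a it points along (sin a, -cos a) in that frame, so positive is swung away from the robot. Starts at 0.45 to 0.95. Stiff, stays where left (0.22 N m, about 1.2 N at 185 mm from the axis); no stop or click at 0.
- outer_end (a point): Outer end of the detector arm, on its centre line and top face, 210 mm from the stage axis, 65 mm above the table. The arm is a bright aluminium bar 30 mm wide, two rails 8 mm wide with a slot between, 49 to 65 mm above the table. From 115 to 210 mm out it carries nothing and its side faces may be pushed; further in the detector stands on it.
- rail_far: The arm's rail on the goniometer's +x side when the arm is at 0 (its counter-clockwise side); origin on the stage axis at table height. Its outer side face is 15 mm from the arm's centre line: the face to push.
- rail_near: The other rail of the arm (clockwise side), its outer face 15 mm from the centre line; origin on the stage axis at table height. Pinching the arm means pressing on both rails.
- detector: Black round detector head, 38 mm across, 18 mm thick, with a dark blue window 21 mm across facing the stage axis; on a post on the arm. Origin: centre of the head, 96 mm from the stage axis, 130 mm above the table (top at 149 mm). Not to be touched.
- sample: Glass filter plate 36 x 40 mm upright in a small black holder on the fixed centre post, in the beam. Origin: centre of the underside, on the stage axis, 106 mm above the table (top at 152 mm). Not to be touched.
- laser_aperture (a point): Green beam opening in the laser's black shutter plate, 130 mm above the table, at (0, 132 mm) in the goniometer's frame; covered by a steel flag while closed. The plate spans x -33 to 33, y 133 to 145 mm there, top at 176 mm; the grey laser body behind it x -25 to 25, y 145 to 310 mm, top at 159 mm.
- shutter_lever (a joint): Shutter lever angle in rad: 0 closed (starts at 0 to 0.08), 1.2 fully open at its stop. Pivot: axis along the goniometer's y, at (0, 128 mm) in its frame, 165 mm above the table. At v it leans v - 0.6 rad from upright towards the goniometer's +x: closed it leans to the robot, open away from it. Stays where left; 0.6 N at its tip moves it.
- lever_tip (a point): Tip of the shutter lever, on its centre line, 62 mm from the pivot. The last 24 mm are a red tab 10 mm thick in the direction it swings and 12 mm wide.
- lever_robot_half: The half of the lever on the robot's side (its outer face, 5 mm from the centre line, is the one to push); origin on the pivot.
- lever_far_half: The half of the lever away from the robot; origin on the pivot. Pinching the lever means pressing on both halves.
- lens_mount: Loose: lens in a square black mount on a short steel post and foot, 36 mm wide, 82 mm tall; stands on the board; origin: centre of the underside (as for all loose parts).
- post_holder: Loose: black upright tube 31 mm across its foot, 50 mm tall, thumbscrew at the side; on the board.
- lens_tube: Loose: short black tube 31 mm across, 38 mm tall; on the board.
- filter_box: Loose: flat box 46 x 46 x 20 mm with a clear lid, orange filter inside; on the board.
- spare_post: Loose: steel post 13 mm thick on a foot 32 mm across, 81 mm tall; on the board.
- hex_driver: Loose: green-handled hex driver lying on the table to the right of the board, 185 mm long, along its x axis.
- lens_cleaner: Loose: white bottle with a blue cap, 48 mm across, 120 mm tall, standing on the table to the right of the board.

How it is judged:
By the outcome, as a careful person would: the job done as asked, in the order asked, and still so for the second after the job is handed in, with the robot touching nothing.
It also fails if it takes over 48 s, if anything falls off the work surface, if the arm or the gripper's body presses on something with over 40 N, if the wrist force passes 120 N, or if a joint passes its speed limit or range.

### The arm

A 6-joint arm with a two-finger parallel gripper is mounted at the origin on the work surface. World frame = base frame: x ahead of the robot, y to its left, z up, the work surface at z = 0. Lengths are in m, angles in rad, forces in N, time in s.
With the tool pointing down it reaches from about 0.35 to 0.775 m from the base axis. Payload 7.3 kg.
Tool frame: the origin (TCP) lies midway between the tips of the shut fingers; the grasp point (between the pads) lies 19 mm behind it (robot.tcp_to_grasp is the distance from the TCP to the grasp point, in m); x points along the fingers, z is the direction in which the jaws open and shut, and the axes are right-handed (so a half turn about x gives the same grasp; the last joint's range is limited). The gripper opens to 92 mm and grips with 3 to 60 N. Pads are 19 mm wide; open, the fingers measure 130 mm over their backs; the gripper's body (75 mm by 190 mm) begins 47 mm behind the grasp point.
Start: joints at [-1.35, 0.342, 1.524, -0, 1.275, -0.146], TCP at [0.188, -0.49, 0.227] pointing down, gripper open.
Joint ranges: [-2.53, 2.53], [-0.77, 2.02], [0.04, 2.7], [-1, 4.14], [0.28, 2.66], [-3.11, 3.11]. Speed limits (rad/s): [2.57, 2.57, 3.14, 3.14, 3.14, 3.14].

### API

Orientations are given as [roll, pitch, yaw] about the fixed x, y, z axes, in that order (R = Rz(yaw) Ry(pitch) Rx(roll)).
In Python, from cell import robot gives the robot as it stands.
- The arm moves only by the tool move_arm, never from a script. Its argument "deltas" is a list of rows, each an object with "dp": the shift along the tool's x, y, z in m, a list of three; "turn": the turn, a rotation vector about the tool's x, y, z in degrees, a list of three. A call has 1 to 10 rows; each row is the pose to reach, as a shift and turn from the pose commanded when the call began, along the tool's axes at that moment; what a row does not reach only later rows make up. A row lasts 1/10 s, in which the tool goes at most 50 mm and 8.59 degrees, less where a joint would pass 70% of its speed; a pose out of reach is approached as far as the arm can. A call with a gripper value outside its range is refused whole. "hand" is the finger opening in m, from 0 to 0.0918, set as the call begins (left out, the last holds). The fingers move at their own pace and stop on an object; "squeeze" is the grip in N (left out, the last holds). Time passes only in rows, so rows that repeat a pose let the fingers close. It gives the time, the measured TCP pose, the force and the opening at its end, in the units of the state.
- robot.observe(): the state, without advancing time (a new reading comes with each control period).
- robot.read_camera(name): name is "scene" or "side" or "wrist"; returns (picture, depth): 420x560x3 uint8, red, green, blue; 420x560 float32, m along the optical axis (not along the pixel's ray), 0 where there is no reading.
- robot.camera_info(name): a dict with "fx", "fy", "cx", "cy" (pixels), "k1" (the pictures are not rectified: a ray, as slopes to the right and down, at radius r is drawn at 1 + k1 r^2 times it, then the intrinsics apply), "R" (3x3) and "t" (3): a world point X has camera coordinates R X + t. Camera axes: x right, y down, z forward; pixel columns grow to the right and rows downward; lengths in m; the calibration is good to about 2 mm. A picture is of the moment at which its call begins: read the wrist's pose just before it. camera_info takes no time and is no camera call; for the wrist camera it gives the pose at the moment of the call.
- robot.hand_in(): hands the job in, once; it reports no verdict.
The state is a dict: "time": time; "qpos": joint angles; "qvel": joint speeds; "joint_efforts": joint torques, N m; "tool_pos": TCP position; "tool_rot": TCP orientation; "contact_force": force on the tool from outside, world axes, zero at the start; "torque": the same for the moment, N m; "opening": finger opening in m.
Only numpy, scipy, OpenCV 4.12 (cv2) and the standard library are available. Lean on these libraries where they do the work, as an engineer would, in place of code of your own. Each camera call takes 0.05 s, during which the arm holds its last target.

## Working session

There is one attempt and no reset: what is moved stays moved. The work goes in short steps, Python scripts to look and compute and a tool call to move; the robot and the scene stay as the last step left them, time stands still between calls to the robot, and variables do not carry over. Pictures are saved under pics/ and viewed, and the job is handed in when it is done.

Besides the shell and the picture viewer there is one more tool, called in YAML: its name, and indented under it one key for each argument. move_arm: Moves the arm, as the interface text tells. Its arguments: {"type":"object","properties":{"deltas":{"type":"array"},"hand":{"type":"number"},"squeeze":{"type":"number"}},"required":["deltas"]}

```bash
mkdir -p pics; ls; python3 - <<'E'
from cell import robot
import cv2
s=robot.observe();print({k:s[k] for k in("time","tool_pos","tool_rot","opening")})
for n in("scene","side","wrist"):
    i=robot.camera_info(n);print(n,i)
    p,d=robot.read_camera(n)
    cv2.imwrite(f"pics/{n}0.png",p[:,:,::-1])
    import numpy as np;np.save(f"{n}0.npy",d)
E
```

```text
pics
{'time': 0.0, 'tool_pos': array([ 0.18819572, -0.48968743,  0.22606624]), 'tool_rot': array([3.02556757, 1.56931106, 1.82158711]), 'opening': 0.09183443798176813}
scene {'fx': 411.0406295912545, 'fy': 411.0406295912545, 'cx': 283.92964916120314, 'cy': 208.3703704673541, 'k1': -0.0549105662836414, 'R': array([[-0.5095896 ,  0.86029159, -0.01472475],
       [ 0.58130634,  0.33161609, -0.74304355],
       [-0.63435115, -0.38720685, -0.66908106]]), 't': array([ 0.329092  , -0.13124313,  1.31931383])}
side {'fx': 457.18188245176503, 'fy': 457.18188245176503, 'cx': 267.64042976436986, 'cy': 212.07728409748952, 'k1': -0.1427513721835688, 'R': array([[-0.8664157 , -0.49922401, -0.00996112],
       [-0.32147805,  0.57297569, -0.75389039],
       [ 0.38206767, -0.64998019, -0.65692469]]), 't': array([0.40688886, 0.32226511, 1.02412511])}
wrist {'fx': 312.7479729585331, 'fy': 312.7479729585331, 'cx': 282.5744563486352, 'cy': 207.18795331385044, 'k1': -0.009757198725003132, 'R': array([[ 0.35725109, -0.9340069 , -0.00166499],
       [-0.89527131, -0.34294197,  0.28439424],
       [-0.26619718, -0.10010953, -0.95870597]]), 't': array([-0.5247787 , -0.03359574,  0.39157273])}
```

View pics/scene0.png

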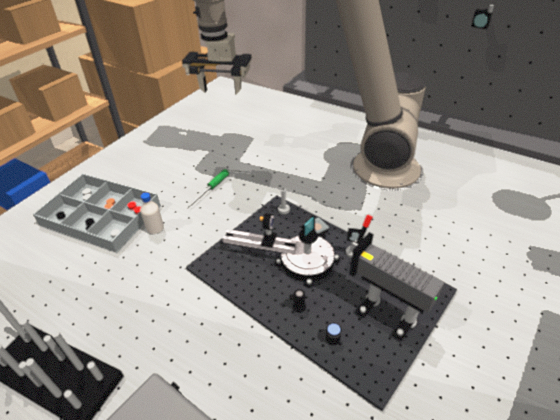

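View pics/side0.png

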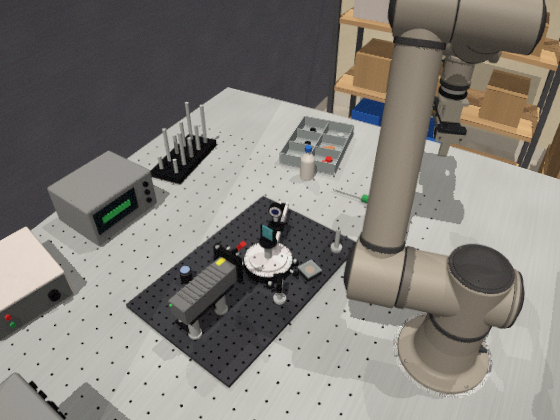

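View pics/wrist0.png

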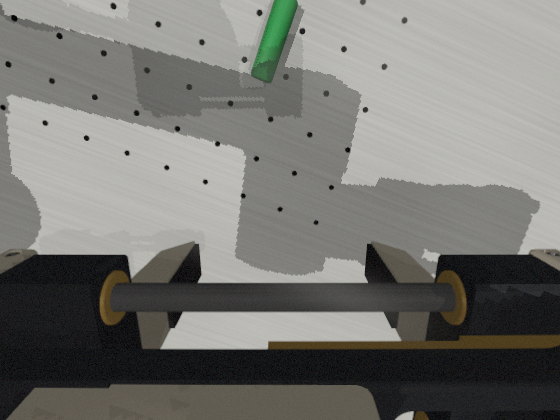

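```bash
cat > h.py <<'E'
import numpy as np, cv2
from cell import robot
def ray(i,u,v):
    K=np.array([[i['fx'],0,i['cx']],[0,i['fy'],i['cy']],[0,0,1.]])
    n=cv2.undistortPoints(np.array([[[u,v]]],float),K,np.array([i['k1'],0,0,0.]))[0,0]
    return -i['R'].T@i['t'], i['R'].T@np.array([n[0],n[1],1.])
def onz(i,u,v,z):
    c,r=ray(i,u,v); return c+r*(z-c[2])/r[2]
def dep(i,u,v,d):
    c,r=ray(i,u,v); return c+r*d
def proj(i,X):
    K=np.array([[i['fx'],0,i['cx']],[0,i['fy'],i['cy']],[0,0,1.]])
    return cv2.projectPoints(np.atleast_2d(X).astype(float),cv2.Rodrigues(i['R'])[0],i['t'],K,np.array([i['k1'],0,0,0.]))[0][:,0]
def crop(src,u0,v0,u1,v1,k,out):
    p=cv2.imread(src)[v0:v1,u0:u1]; p=cv2.resize(p,None,fx=k,fy=k,interpolation=cv2.INTER_CUBIC); cv2.imwrite(out,p); print(p.shape)
E
python3 - <<'E'
from h import *
crop('pics/scene0.png',180,185,460,395,2.85,'pics/sc1.png')
crop('pics/side0.png',130,190,360,380,3.1,'pics/si1.png')
E
```

```text
(598, 798, 3)
(589, 713, 3)
```

View pics/sc1.png

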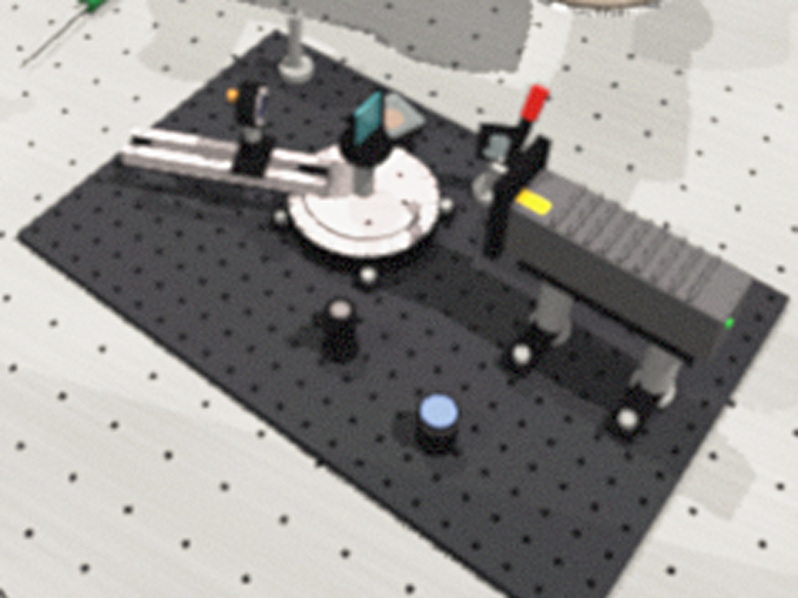

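View pics/si1.png

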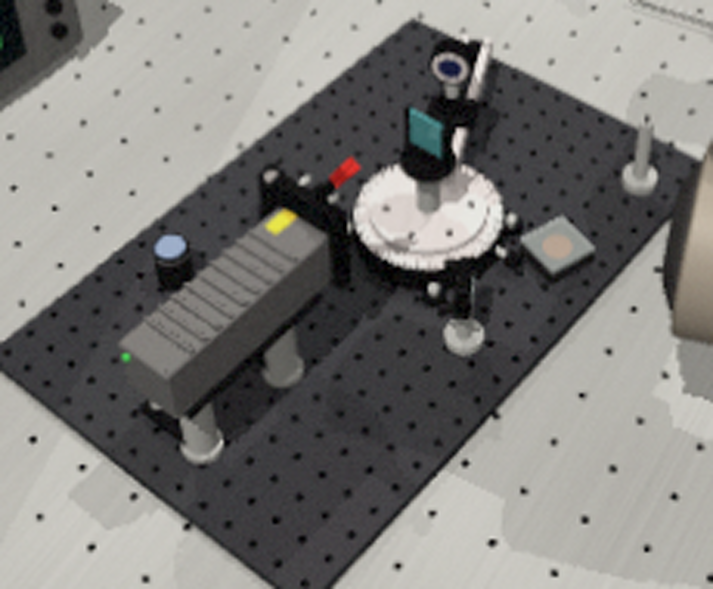

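```bash
python3 - <<'E'
from h import *
sc=robot.camera_info('scene');si=robot.camera_info('side')
S=lambda a,b:(180+a/2.85,185+b/2.85)
D=lambda a,b:(130+a/3.1,190+b/3.1)
n={}
for k,p in dict(nr=(275,32),fr=(20,236),nl=(788,298)).items():
    n[k]=onz(sc,*S(*p),.013);print('scene',k,n[k].round(4))
for k,p in dict(nr=(700,158),fr=(415,22),fl=(0,345)).items():
    X=onz(si,*D(*p),.013);print('side',k,X.round(4))
for k,p in dict(a=(128,150),b=(122,162),c=(135,132)).items():
    print('armend',k,onz(sc,*S(*p),.065).round(4))
# lever tip triangulate
def tri(pa,pb):
    c1,r1=ray(sc,*pa);c2,r2=ray(si,*pb)
    A=np.stack([r1,-r2],1);s=np.linalg.lstsq(A,c2-c1,rcond=None)[0]
    a=c1+s[0]*r1;b=c2+s[1]*r2
    return (a+b)/2,np.linalg.norm(a-b)
print('levertip',tri(S(538,90),D(352,166)))
print('leverredbase',tri(S(530,118),D(333,182)))
print('stage centre', onz(sc,*S(363,205),.042),onz(si,*D(428,212),.042))
print('detector', tri(S(253,105),D(451,68)))
print('nl-nr',n['nl']-n['nr'],np.linalg.norm(n['nl']-n['nr']),np.linalg.norm(n['fr']-n['nr']))
E
```

```text
scene nr [ 0.3093 -0.2244  0.013 ]
scene fr [ 0.6496 -0.274   0.013 ]
scene nl [0.388  0.3134 0.013 ]
side nr [ 0.3132 -0.2273  0.013 ]
side fr [ 0.6383 -0.2693  0.013 ]
side fl [0.7237 0.2524 0.013 ]
armend a [ 0.5576 -0.2195  0.065 ]
armend b [ 0.5716 -0.2154  0.065 ]
armend c [ 0.5369 -0.2273  0.065 ]
levertip (array([0.46950514, 0.10124138, 0.2131223 ]), np.float64(0.00021863803940730747))
leverredbase (array([0.48293951, 0.10427601, 0.19538445]), np.float64(0.004643506100852277))
stage centre [ 0.49384235 -0.02379729  0.042     ] [ 0.482132   -0.02477461  0.042     ]
detector (array([ 0.51002056, -0.11754288,  0.12435705]), np.float64(0.005820655739689789))
nl-nr [0.07867675 0.53775928 0.        ] 0.543484196221765 0.34392248954177806
```

```bash
cat >> h.py <<'E'
from scipy.spatial.transform import Rotation as Ro
def tool():
    s=robot.observe(); return np.array(s['tool_pos']),Ro.from_euler('xyz',s['tool_rot']).as_matrix(),s
def delta(p,R,P2,R2):
    return (R.T@(np.array(P2)-p)).round(4), np.degrees(Ro.from_matrix(R.T@R2).as_rotvec()).round(2)
E
python3 - <<'E'
from h import *
p,R,s=tool();print(p,R.round(3))
w=robot.camera_info('wrist');c=-w['R'].T@w['t'];print('cam in tool',R.T@(c-p),(R.T@w['R'].T).round(3))
sc=robot.camera_info('scene');si=robot.camera_info('side')
S=lambda a,b:(180+a/2.85,185+b/2.85)
for k,q in dict(posthold=(340,355),tube=(437,445),post=(296,72),lensm=(490,195)).items(): print(k,onz(sc,*S(*q),.013).round(3))
E
```

```text
[ 0.18823061 -0.48977299  0.22621201] [[-0.     0.933  0.359]
 [ 0.001  0.359 -0.933]
 [-1.     0.    -0.001]]
cam in tool [-0.15795004  0.07833736  0.00068351] [[ 0.    -0.285  0.959]
 [-0.001 -0.959 -0.285]
 [ 1.    -0.001 -0.001]]
posthold [0.617 0.023 0.013]
tube [0.649 0.122 0.013]
post [ 0.351 -0.175  0.013]
lensm [0.405 0.056 0.013]
```

```bash
python3 - <<'E'
from h import *
p,R,s=tool()
def Rdown(yaw):
    y=np.array([np.cos(yaw),np.sin(yaw),0]);x=np.array([0,0,-1.]);return np.stack([x,y,np.cross(x,y)],1)
print(delta(p,R,[.486,-.055,.36],Rdown(np.radians(-72))))
E
cat >> h.py <<'E'
def Rdown(yaw):
    y=np.array([np.cos(yaw),np.sin(yaw),0]);x=np.array([0,0,-1.]);return np.stack([x,y,np.cross(x,y)],1)
E
```

```text
(array([-0.1334,  0.4339, -0.2992]), array([ 9.302e+01, -6.000e-02,  5.000e-02]))
```

move_arm:
  deltas:
    - {"dp":[-0.03,0.02,-0.014],"turn":[6,0,0]}
    - {"dp":[-0.06,0.05,-0.034],"turn":[14,0,0]}
    - {"dp":[-0.09,0.085,-0.058],"turn":[22,0,0]}
    - {"dp":[-0.11,0.12,-0.083],"turn":[30,0,0]}
    - {"dp":[-0.125,0.158,-0.108],"turn":[38,0,0]}
    - {"dp":[-0.133,0.196,-0.134],"turn":[46,0,0]}
    - {"dp":[-0.133,0.234,-0.16],"turn":[54,0,0]}
    - {"dp":[-0.133,0.272,-0.186],"turn":[62,0,0]}
    - {"dp":[-0.133,0.31,-0.212],"turn":[70,0,0]}
    - {"dp":[-0.133,0.345,-0.237],"turn":[78,0,0]}
  hand: 0
  squeeze: 10

```text
time: 1.15
tool_pos: [0.4147, -0.1614, 0.3596]
tool_rot: [0.387, 1.571, -2.105]
contact_force: [-0.4, -0.4, -1.1]
opening: 0.0162
```

```bash
python3 - <<'E'
from h import *
p,R,s=tool();print(p,s['time'],s['opening'],s['qpos'],delta(p,R,[.486,-.055,.36],Rdown(np.radians(-72))))
E
```

```text
[ 0.41468645 -0.16143552  0.35964098] 1.15 0.016208661008072278 [-5.43704993e-01  1.16775869e-01  1.45778981e+00 -1.08880311e-04
  1.56702591e+00  1.94799138e+00] (array([-0.0004, -0.0416, -0.1212]), array([ 1.924e+01,  1.000e-02, -0.000e+00]))
```

move_arm:
  deltas:
    - {"dp":[0,-0.014,-0.034],"turn":[5,0,0]}
    - {"dp":[0,-0.028,-0.068],"turn":[10,0,0]}
    - {"dp":[0,-0.042,-0.1],"turn":[15,0,0]}
    - {"dp":[0,-0.042,-0.1],"turn":[15,0,0]}
    - {"dp":[0,-0.042,-0.1],"turn":[15,0,0]}
    - {"dp":[0,-0.042,-0.1],"turn":[15,0,0]}

```text
time: 1.75
tool_pos: [0.4674, -0.0695, 0.3596]
tool_rot: [0.158, 1.57, -2.59]
contact_force: [1.3, 0.1, 0.2]
opening: 0.0003
```

```bash
python3 - <<'E'
from h import *
import pickle
p,R,s=tool();print(p,s['time'],s['opening'],s['qvel'])
w=robot.camera_info('wrist');pic,d=robot.read_camera('wrist')
pickle.dump((w,d),open('w1.pkl','wb'));cv2.imwrite('pics/w1.png',pic[:,:,::-1])
E
```

```text
[ 0.46741088 -0.06946228  0.3595658 ] 1.75 0.000280704794569421 [-0.01557588 -0.00364835 -0.00082319  0.00306178 -0.00084813  0.00548554]
```

View pics/w1.png

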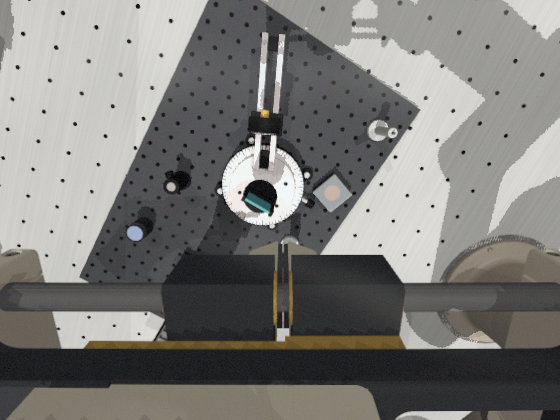

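```bash
python3 - <<'E'
from h import *
crop('pics/w1.png',205,20,335,240,2.7*1,'pics/w1a.png')
crop('pics/w1.png',75,0,425,260,2.28,'pics/w1b.png')
E
```

```text
(594, 351, 3)
(593, 798, 3)
```

View pics/w1a.png

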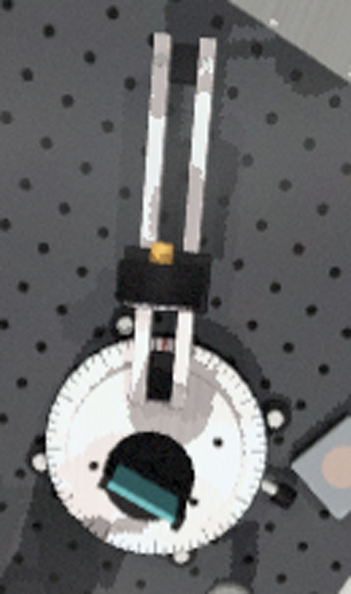

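View pics/w1b.png

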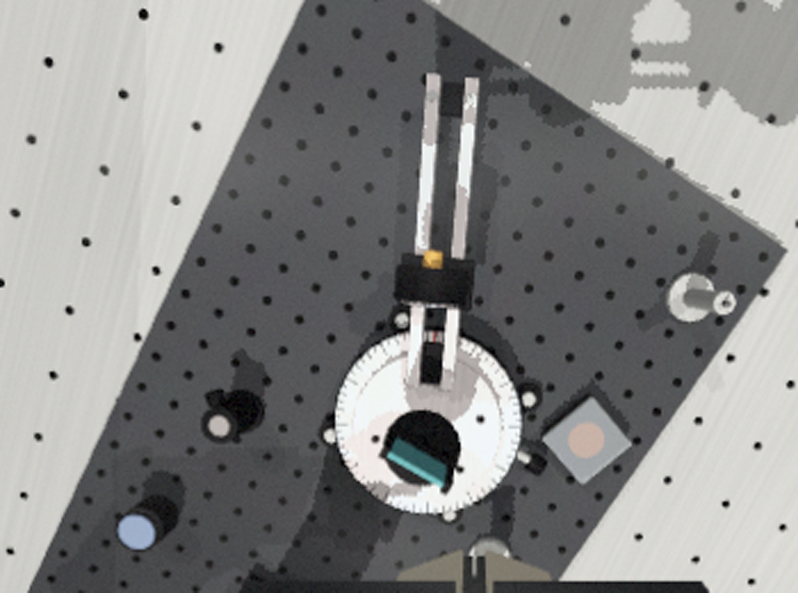

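```bash
cat > m.py <<'E'
from h import *
def fitdir(P):
    P=np.array(P)[:,:2];c=P.mean(0);return c,np.linalg.svd(P-c)[2][0]
E
python3 - <<'E'
from m import *
import pickle
w,d=pickle.load(open('w1.pkl','rb'))
A=lambda a,b:(205+(a+.5)/2.7-.5,20+(b+.5)/2.7-.5)
B=lambda a,b:(75+(a+.5)/2.28-.5,(b+.5)/2.28-.5)
g=lambda f,q,z:onz(w,*f(*q),z)
f1,f2=g(B,(305,0),.013),g(B,(30,590),.013)
r1,r2=g(B,(430,0),.013),g(B,(785,245),.013)
n1,n2=g(B,(785,250),.013),g(B,(562,576),.013)
an=lambda a,b:np.arctan2(*(b-a)[[1,0]])
print('far edge yaw',an(f1,f2)-np.pi/2,'right edge yaw',an(r1,r2)+0,an(r2,r1),'near',an(n1,n2)-np.pi/2)
print('corner nr',g(B,(786,247),.013), 'centre',g(B,(428.5,421),.042))
l1,l2=g(A,(153,33),.065),g(A,(140,248),.065)
q1,q2=g(A,(216,38),.065),g(A,(199,248),.065)
print('rails',l1,l2,q1,q2,'width',np.linalg.norm(l1-q1),an(l2,l1),an(q2,q1),'end',(l1+q1)/2)
for n,q in dict(arm=(205,100),brd=(100,300),disc=(80,420)).items():
    u,v=np.round(A(*q)).astype(int);print(n,dep(w,u,v,d[v,u]))
c=g(B,(428.5,421),.042);print('mid in dir', an(c,(l1+q1)/2),np.linalg.norm((c-(l1+q1)/2)[:2]))
E
```

```text
far edge yaw -0.15048974821075878 right edge yaw 2.986581315673178 -0.1550113379166151 near -0.14332772981588593
corner nr [ 0.30697574 -0.22998954  0.013     ] centre [ 0.48708817 -0.03228314  0.042     ]
rails [ 0.56307878 -0.22500737  0.065     ] [ 0.53312732 -0.13022921  0.065     ] [ 0.53427182 -0.23456384  0.065     ] [ 0.5051553  -0.14178389  0.065     ] width 0.03035073649863982 -1.2647109722275474 -1.266706294325214 end [ 0.5486753  -0.22978561  0.065     ]
arm [ 0.5282891  -0.207435    0.06294023]
brd [ 0.54764009 -0.09300314  0.01330722]
disc [ 0.53276169 -0.03074724  0.04882031]
mid in dir -1.2685222472484414 0.20688209025789783
```

```bash
python3 - <<'E'
from h import *
p,R,s=tool();print(p,s['tool_rot'],np.degrees(np.arctan2(R[1,1],R[0,1])))
R2=Rdown(np.radians(-72.5))
print(delta(p,R,[.588,-.195,.36],R2),delta(p,R,[.588,-.195,.052],R2))
E
```

```text
[ 0.46738586 -0.06970131  0.35966132] [ 0.47917392  1.57038908 -2.26978654] -67.5038306518533
(array([-0.0003,  0.1619, -0.0635]), array([ 5.  ,  0.02, -0.01])) (array([ 0.3077,  0.1619, -0.0636]), array([ 5.  ,  0.02, -0.01]))
```

move_arm:
  deltas:
    - {"dp":[0,0.045,-0.018],"turn":[2,0,0]}
    - {"dp":[0,0.09,-0.036],"turn":[4,0,0]}
    - {"dp":[0.02,0.13,-0.051],"turn":[5,0,0]}
    - {"dp":[0.06,0.162,-0.064],"turn":[5,0,0]}
    - {"dp":[0.105,0.162,-0.064],"turn":[5,0,0]}
    - {"dp":[0.15,0.162,-0.064],"turn":[5,0,0]}
    - {"dp":[0.18,0.162,-0.064],"turn":[5,0,0]}
    - {"dp":[0.2,0.162,-0.064],"turn":[5,0,0]}
    - {"dp":[0.2,0.162,-0.064],"turn":[5,0,0]}
    - {"dp":[0.2,0.162,-0.064],"turn":[5,0,0]}

```text
time: 2.8
tool_pos: [0.5889, -0.195, 0.1604]
tool_rot: [2.103, 1.57, -0.734]
contact_force: [0.0, -0.4, 0.3]
opening: 0.0009
```

```bash
python3 - <<'E'
from h import *
p,R,s=tool();print(p,s['time'],np.degrees(np.arctan2(R[1,1],R[0,1])))
R2=Rdown(np.radians(-72.5))
print(delta(p,R,[.588,-.195,.052],R2))
for n in('wrist','scene'):
    pic,d=robot.read_camera(n);cv2.imwrite(f'pics/{n}2.png',pic[:,:,::-1])
crop('pics/scene2.png',180,60,460,270,2.85,'pics/scene2c.png')
E
```

```text
[ 0.58891269 -0.19502761  0.16042725] 2.8 -72.53211038956157
(array([ 0.1084, -0.0004,  0.0009]), array([-0.03, -0.02, -0.03]))
(598, 798, 3)
```

View pics/wrist2.png

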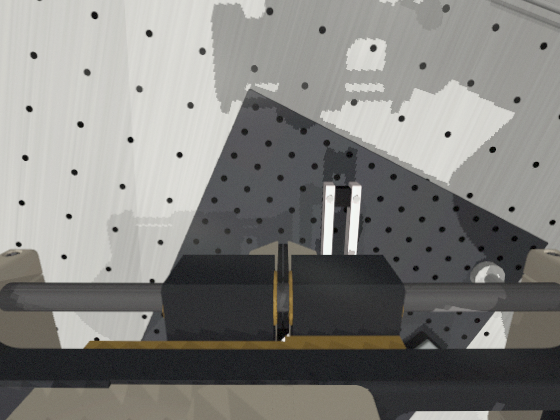

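View pics/scene2c.png

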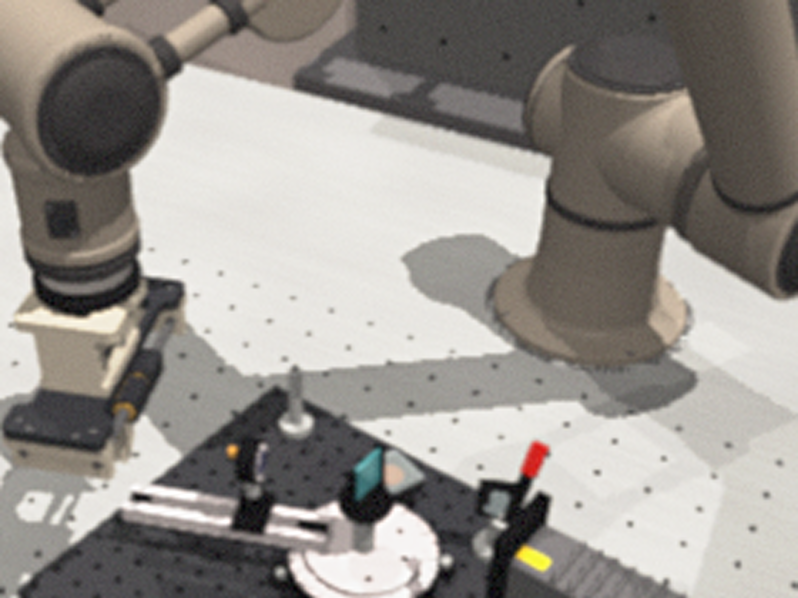

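move_arm:
  deltas:
    - {"dp":[0.035,0,0],"turn":[0,0,0]}
    - {"dp":[0.07,0,0],"turn":[0,0,0]}
    - {"dp":[0.095,0,0],"turn":[0,0,0]}
    - {"dp":[0.108,0,0],"turn":[0,0,0]}
    - {"dp":[0.108,0,0],"turn":[0,0,0]}
    - {"dp":[0.108,0,0],"turn":[0,0,0]}

```text
time: 3.5
tool_pos: [0.59, -0.1945, 0.0534]
tool_rot: [2.361, 1.568, -0.474]
contact_force: [0.0, -1.1, 0.8]
opening: 0.0005
```

```bash
python3 - <<'E'
from h import *
p,R,s=tool();print(p,s['time'],np.degrees(np.arctan2(R[1,1],R[0,1])),s['contact_force'])
for n in('side','scene','wrist'):
    pic,d=robot.read_camera(n);cv2.imwrite(f'pics/{n}3.png',pic[:,:,::-1])
crop('pics/scene3.png',150,150,350,300,4,'pics/scene3c.png')
print(proj(robot.camera_info('scene'),p))
E
```

```text
[ 0.59003956 -0.1944663   0.05338373] 3.5 -72.46390596189357 [ 0.02602124 -1.10441071  0.83860623]
(600, 800, 3)
[[225.72453207 253.20925357]]
```

View pics/scene3c.png

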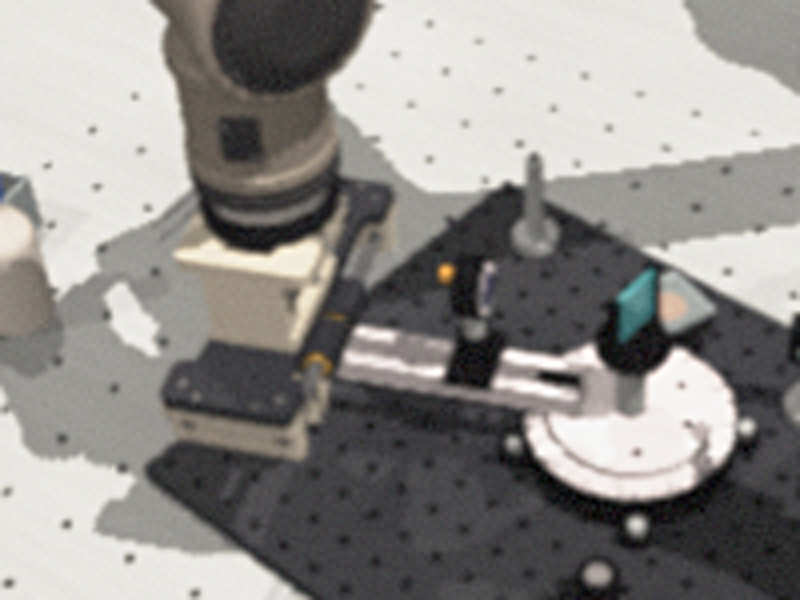

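View pics/wrist3.png

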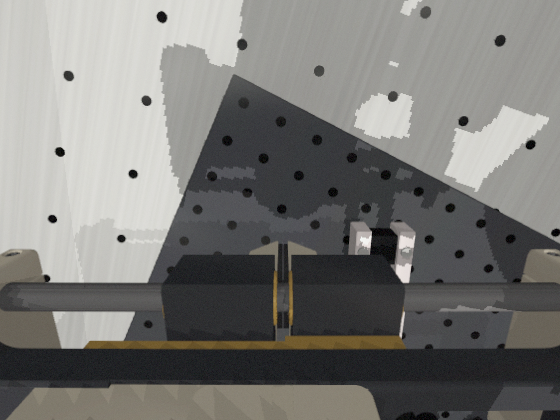

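move_arm:
  deltas:
    - {"dp":[0,0,0.004],"turn":[0,0,0]}
    - {"dp":[0,0,0.008],"turn":[0,0,0]}
    - {"dp":[0,0,0.012],"turn":[0,0,0]}
    - {"dp":[0,0,0.015],"turn":[0,0,0]}
    - {"dp":[0,0,0.018],"turn":[0,0,0]}
    - {"dp":[0,0,0.018],"turn":[0,0,0]}

```text
time: 4.25
tool_pos: [0.5714, -0.1996, 0.0517]
tool_rot: [-0.314, 1.571, 3.133]
contact_force: [0.4, 0.0, -0.5]
opening: 0.0003
```

```bash
python3 - <<'E'
from h import *
p,R,s=tool();print(p,s['time'],s['contact_force'])
for n in('wrist',):
    pic,d=robot.read_camera(n);cv2.imwrite(f'pics/{n}4.png',pic[:,:,::-1])
crop('pics/wrist4.png',180,180,460,300,2.8,'pics/wrist4c.png')
E
```

```text
[ 0.57142007 -0.19955308  0.05173366] 4.25 [ 0.40282408  0.04097416 -0.50873864]
(336, 784, 3)
```

View pics/wrist4c.png

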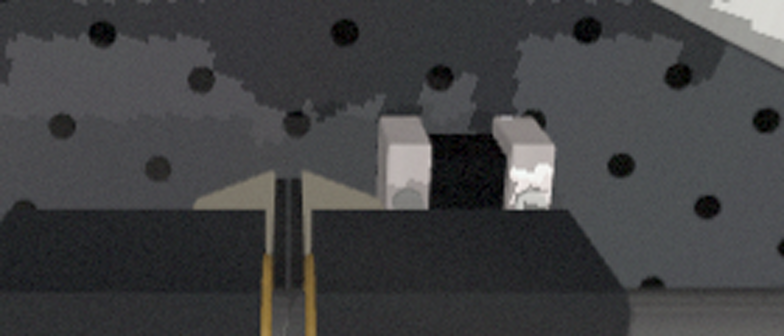

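move_arm:
  deltas:
    - {"dp":[0,0,0.003],"turn":[0,0,0]}
    - {"dp":[0,0,0.006],"turn":[0,0,0]}
    - {"dp":[0,0,0.009],"turn":[0,0,0]}
    - {"dp":[0,0,0.012],"turn":[0,0,0]}
    - {"dp":[0,0,0.015],"turn":[1,0,0]}
    - {"dp":[0,0,0.018],"turn":[2,0,0]}
    - {"dp":[0,0,0.021],"turn":[3,0,0]}
    - {"dp":[0,0,0.024],"turn":[4,0,0]}

```text
time: 5.1
tool_pos: [0.5489, -0.2069, 0.0519]
tool_rot: [2.144, 1.57, -0.763]
contact_force: [2.4, -1.4, 1.3]
opening: 0.0006
```

```bash
python3 - <<'E'
from h import *
p,R,s=tool();print(p,s['time'],s['contact_force'],np.degrees(np.arctan2(R[1,1],R[0,1])))
for n in('wrist',):
    pic,d=robot.read_camera(n);cv2.imwrite(f'pics/{n}5.png',pic[:,:,::-1])
crop('pics/wrist5.png',180,180,460,300,2.8,'pics/wrist5c.png')
E
```

```text
[ 0.54888194 -0.20689678  0.05194246] 5.1 [ 2.35496681 -1.40240214  1.27246051] -76.55368040094861
(336, 784, 3)
```

View pics/wrist5c.png

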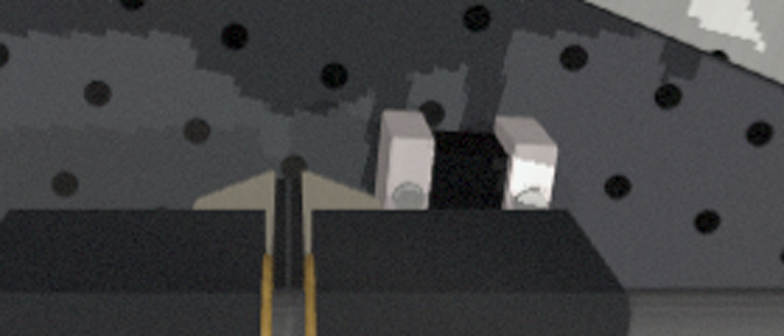

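```bash
python3 - <<'E'
from h import *
p,R,s=tool();c=np.array([.488,-.030])
for th in np.linspace(-81,-94.5,10):
    t=np.radians(th);u=np.array([np.cos(t),np.sin(t)]);n=np.array([-u[1],u[0]])
    q=c+.185*u+.0275*n
    d,r=delta(p,R,[*q,.052],Rdown(t));print(d,r)
E
```

```text
[-0.0001  0.0004  0.0045] [ 4.39  0.01 -0.02]
[-0.0001  0.0007  0.0094] [ 5.89  0.01 -0.02]
[-0.0001  0.0008  0.0143] [ 7.39  0.01 -0.02]
[-0.0001  0.0009  0.0192] [ 8.89  0.01 -0.02]
[-0.0001  0.0008  0.0241] [ 1.039e+01  1.000e-02 -2.000e-02]
[-0.0001  0.0005  0.029 ] [ 1.189e+01  1.000e-02 -2.000e-02]
[-0.0001  0.0002  0.0339] [ 1.339e+01  1.000e-02 -2.000e-02]
[-0.0001 -0.0003  0.0387] [14.89  0.   -0.02]
[-0.0001 -0.0009  0.0436] [16.39  0.   -0.02]
[-0.0001 -0.0017  0.0484] [17.89  0.   -0.02]
```

move_arm:
  deltas:
    - {"dp":[0,0.0004,0.0045],"turn":[3,0,0]}
    - {"dp":[0,0.0007,0.0094],"turn":[5,0,0]}
    - {"dp":[0,0.0008,0.0143],"turn":[7,0,0]}
    - {"dp":[0,0.0009,0.0192],"turn":[9,0,0]}
    - {"dp":[0,0.0008,0.0241],"turn":[10.5,0,0]}
    - {"dp":[0,0.0005,0.029],"turn":[12,0,0]}
    - {"dp":[0,0.0002,0.034],"turn":[13.5,0,0]}
    - {"dp":[0,-0.0003,0.0385],"turn":[15,0,0]}
    - {"dp":[0,-0.0003,0.0385],"turn":[15,0,0]}

```text
time: 6.05
tool_pos: [0.5105, -0.2151, 0.0516]
tool_rot: [-0.482, 1.569, 2.633]
contact_force: [0.8, 0.4, 0.3]
opening: 0.0005
```

```bash
python3 - <<'E'
from h import *
import pickle
p,R,s=tool();print(p,s['time'],s['contact_force'],np.degrees(np.arctan2(R[1,1],R[0,1])),s['qpos'])
w=robot.camera_info('wrist')
pic,d=robot.read_camera('wrist');cv2.imwrite(f'pics/wrist6.png',pic[:,:,::-1]);pickle.dump(w,open('w6.pkl','wb'))
crop('pics/wrist6.png',180,80,460,290,2.8,'pics/wrist6c.png')
for n in('scene','side'):
    pic,d=robot.read_camera(n);cv2.imwrite(f'pics/{n}6.png',pic[:,:,::-1])
crop('pics/scene6.png',180,150,380,300,4,'pics/scene6c.png')
crop('pics/side6.png',130,190,360,360,3.4,'pics/side6c.png')
E
```

```text
[ 0.51047541 -0.21508174  0.05155913] 6.05 [0.77335936 0.37024476 0.29562166] -91.54702620422366 [-5.37102362e-01  5.90788661e-01  1.65555497e+00 -5.28818267e-05
  8.96715288e-01  2.63152359e+00]
(588, 784, 3)
(600, 800, 3)
(578, 782, 3)
```

View pics/wrist6c.png

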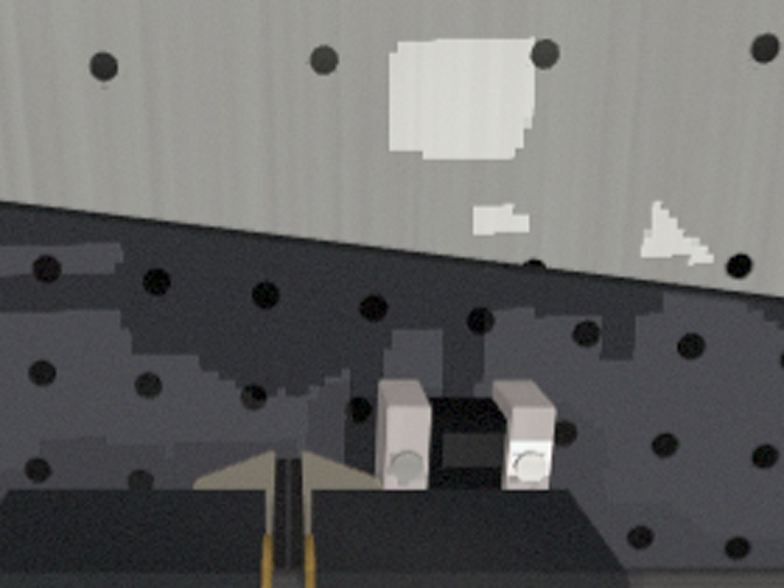

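View pics/scene6c.png

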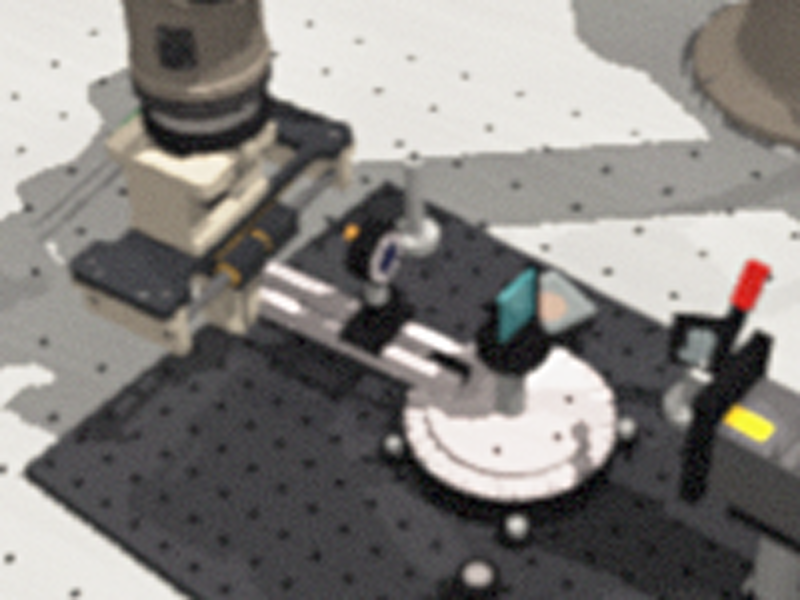

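View pics/side6c.png

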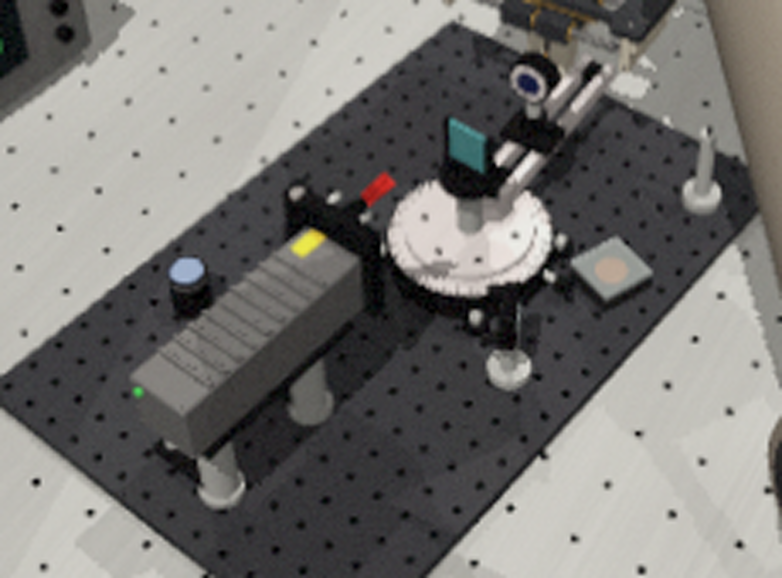

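```bash
python3 - <<'E'
from h import *
import pickle
w=pickle.load(open('w6.pkl','rb'))
A=lambda a,b:(180+(a+.5)/2.8-.5,80+(b+.5)/2.8-.5)
g=lambda q,z:onz(w,*A(*q),z)
e=g((784,296),.013)-g((0,203),.013); ye=np.arctan2(-e[1],-e[0]);print('edge yaw',np.arctan2(e[1],e[0]))
h=[g(q,.013) for q in((46,268),(738,266))]
for a,b in (((46,268),(690,346)),((42,372),(765,456))):
    e=g(b,.013)-g(a,.013);print('holes yaw',np.arctan2(-e[1],-e[0]),np.linalg.norm(e))
for a,b in (((377,405),(379,488)),((430,403),(429,488)),((555,407),(551,488)),((501,407),(503,488))):
    P,Q=g(a,.065),g(b,.065);print('rail',P.round(4),Q.round(4),np.arctan2(*(P-Q)[[1,0]]))
m=(g((377,405),.065)+g((555,407),.065))/2;print(m, np.arctan2(*(m[:2]-[.488,-.030])[::-1]), np.linalg.norm(m[:2]-[.488,-.03]))
E
```

```text
edge yaw 2.994858154633195
holes yaw -0.1518261555739032 0.1501769366515488
holes yaw -0.15139016482988948 0.17527370785688817
rail [ 0.4957 -0.2402  0.065 ] [ 0.4954 -0.2243  0.065 ] -1.5473737159342738
rail [ 0.4865 -0.2403  0.065 ] [ 0.4863 -0.224   0.065 ] -1.5636821134975665
rail [ 0.4645 -0.2389  0.065 ] [ 0.4643 -0.2233  0.065 ] -1.5579085152779995
rail [ 0.474  -0.2392  0.065 ] [ 0.473  -0.2236  0.065 ] -1.506124928200314
[ 0.48012739 -0.23952305  0.065     ] -1.6083526376796506 0.20967089958156035
```

move_arm:
  deltas:
    - {"dp":[0,0,0.004],"turn":[1.5,0,0]}
    - {"dp":[0,0,0.008],"turn":[3,0,0]}
    - {"dp":[0,-0.0003,0.012],"turn":[4,0,0]}
    - {"dp":[0,-0.0006,0.015],"turn":[5,0,0]}
    - {"dp":[0,-0.0008,0.017],"turn":[6,0,0]}
    - {"dp":[0,-0.0008,0.017],"turn":[6,0,0]}
    - {"dp":[0,-0.0008,0.017],"turn":[6,0,0]}

```text
time: 6.9
tool_pos: [0.4941, -0.2138, 0.0516]
tool_rot: [-0.49, 1.57, 2.521]
contact_force: [-0.3, 0.7, 0.0]
opening: 0.0005
```

```bash
python3 - <<'E'
from h import *
import pickle
p,R,s=tool();print(p,s['time'],s['contact_force'],np.degrees(np.arctan2(R[1,1],R[0,1])),s['qpos'])
w=robot.camera_info('wrist')
pic,d=robot.read_camera('wrist');cv2.imwrite(f'pics/wrist7.png',pic[:,:,::-1]);pickle.dump(w,open('w7.pkl','wb'))
crop('pics/wrist7.png',180,80,460,290,2.8,'pics/wrist7c.png')
E
```

```text
[ 0.49414732 -0.21380959  0.05163534] 6.9 [-0.33546078  0.73687061  0.03881842] -97.46800879812481 [-5.50773885e-01  5.68457077e-01  1.70105284e+00  7.81682545e-05
  8.72940046e-01  2.72110970e+00]
(588, 784, 3)
```

View pics/wrist7c.png

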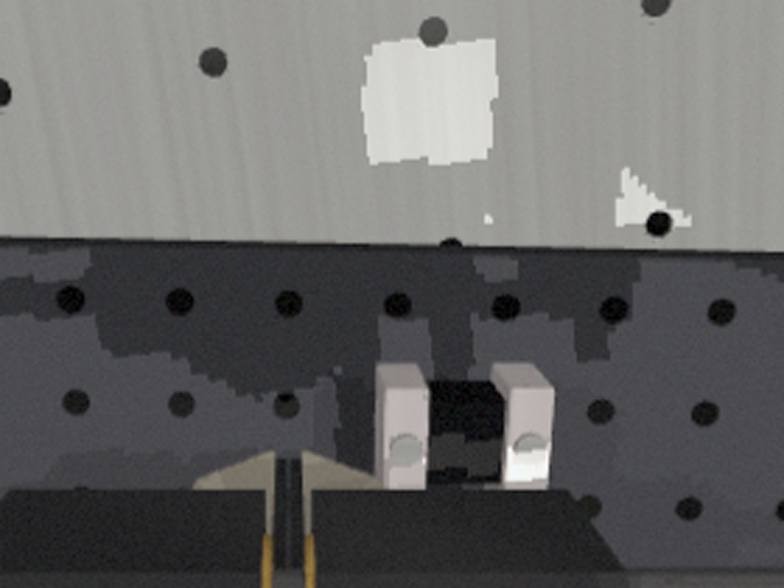

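```bash
python3 - <<'E'
from h import *
import pickle
w=pickle.load(open('w7.pkl','rb'))
A=lambda a,b:(180+(a+.5)/2.8-.5,80+(b+.5)/2.8-.5)
g=lambda q,z:onz(w,*A(*q),z)
H=[g(q,.013) for q in((70,300),(180,301),(288,303),(398,305),(506,307),(614,309),(721,311))]
e=H[-1]-H[0];yaw=np.arctan2(-e[1],-e[0]);print('yaw',yaw)
c=np.array([.488,-.030]);Rg=np.array([[np.cos(yaw),-np.sin(yaw)],[np.sin(yaw),np.cos(yaw)]])
for h in H+[g((-200,236),.013),g((100,240),.013),g((700,250),.013)]: print((Rg.T@(h[:2]-c)).round(4))
m1,m2=g((375,385),.065),g((553,386),.065);m=(m1+m2)/2
print('end gon',Rg.T@(m[:2]-c), 'edges',Rg.T@(m1[:2]-c),Rg.T@(m2[:2]-c))
E
```

```text
yaw -0.14900757625724317
[ 0.0856 -0.2122]
[ 0.0603 -0.2124]
[ 0.0355 -0.2123]
[ 0.0101 -0.2123]
[-0.0148 -0.2123]
[-0.0398 -0.2122]
[-0.0647 -0.2122]
[ 0.1458 -0.226 ]
[ 0.0781 -0.2262]
[-0.0576 -0.2263]
end gon [ 0.00478584 -0.21025777] edges [ 0.02029595 -0.21008559] [-0.01072428 -0.21042994]
```

move_arm:
  deltas:
    - {"dp":[0,0,0.002],"turn":[0.5,0,0]}
    - {"dp":[0,0,0.004],"turn":[1,0,0]}
    - {"dp":[0,0,0.004],"turn":[1,0,0]}
    - {"dp":[0,0,0.004],"turn":[1,0,0]}
    - {"dp":[0,0,-0.004],"turn":[1,0,0]}
    - {"dp":[0,0,-0.016],"turn":[1,0,0]}
    - {"dp":[-0.02,0,-0.016],"turn":[1,0,0]}
    - {"dp":[-0.06,0,-0.016],"turn":[1,0,0]}
    - {"dp":[-0.105,0,-0.016],"turn":[1,0,0]}
    - {"dp":[-0.15,0,-0.016],"turn":[1,0,0]}

```text
time: 7.95
tool_pos: [0.5104, -0.2158, 0.2031]
tool_rot: [-0.489, 1.57, 2.505]
contact_force: [0.6, -0.3, -0.0]
opening: 0.0005
```

```bash
python3 - <<'E'
from h import *
p,R,s=tool();print(p,s['time'],s['contact_force'])
print(delta(p,R,[.483,-.04,.36],Rdown(np.radians(-90))))
E
```

```text
[ 0.51037618 -0.21583104  0.20313649] 7.95 [ 0.61967554 -0.29786644 -0.04322799]
(array([-0.1567, -0.17  ,  0.0531]), array([-8.46,  0.05,  0.03]))
```

move_arm:
  deltas:
    - {"dp":[-0.03,-0.025,0.008],"turn":[-3,0,0]}
    - {"dp":[-0.06,-0.055,0.016],"turn":[-6,0,0]}
    - {"dp":[-0.09,-0.085,0.026],"turn":[-9,0,0]}
    - {"dp":[-0.12,-0.115,0.036],"turn":[-12,0,0]}
    - {"dp":[-0.145,-0.145,0.046],"turn":[-13,0,0]}
    - {"dp":[-0.157,-0.17,0.053],"turn":[-13,0,0]}
    - {"dp":[-0.157,-0.17,0.053],"turn":[-13,0,0]}
    - {"dp":[-0.157,-0.17,0.053],"turn":[-13,0,0]}
    - {"dp":[-0.157,-0.17,0.053],"turn":[-13,0,0]}

```text
time: 8.85
tool_pos: [0.4829, -0.0408, 0.3578]
tool_rot: [-0.098, 1.569, 3.122]
contact_force: [0.5, -0.4, -0.4]
opening: 0.0003
```

```bash
python3 - <<'E'
from h import *
import pickle
p,R,s=tool();print(p,s['time'],s['qvel'].round(3))
w=robot.camera_info('wrist')
pic,d=robot.read_camera('wrist');cv2.imwrite(f'pics/wrist8.png',pic[:,:,::-1]);pickle.dump((w,d),open('w8.pkl','wb'))
crop('pics/wrist8.png',215,30,345,240,2.8,'pics/wrist8c.png')
for n in('scene','side'):
    pic,d=robot.read_camera(n);cv2.imwrite(f'pics/{n}8.png',pic[:,:,::-1])
E
```

```text
[ 0.48290056 -0.04080448  0.3577689 ] 8.85 [-0.008  0.007  0.003  0.001  0.003  0.003]
(588, 364, 3)
```

View pics/wrist8.png

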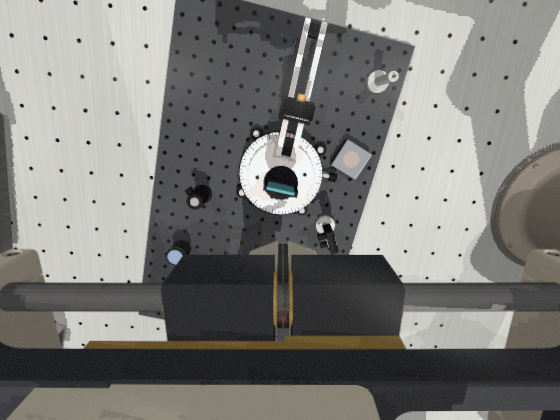

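View pics/wrist8c.png

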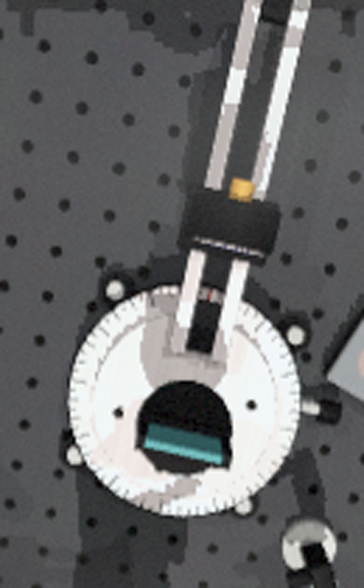

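```bash
python3 - <<'E'
from h import *
crop('pics/wrist8.png',250,5,380,115,6,'pics/wrist8d.png')
crop('pics/wrist8.png',230,115,330,220,5.6,'pics/wrist8e.png')
E
```

```text
(660, 780, 3)
(588, 560, 3)
```

View pics/wrist8d.png

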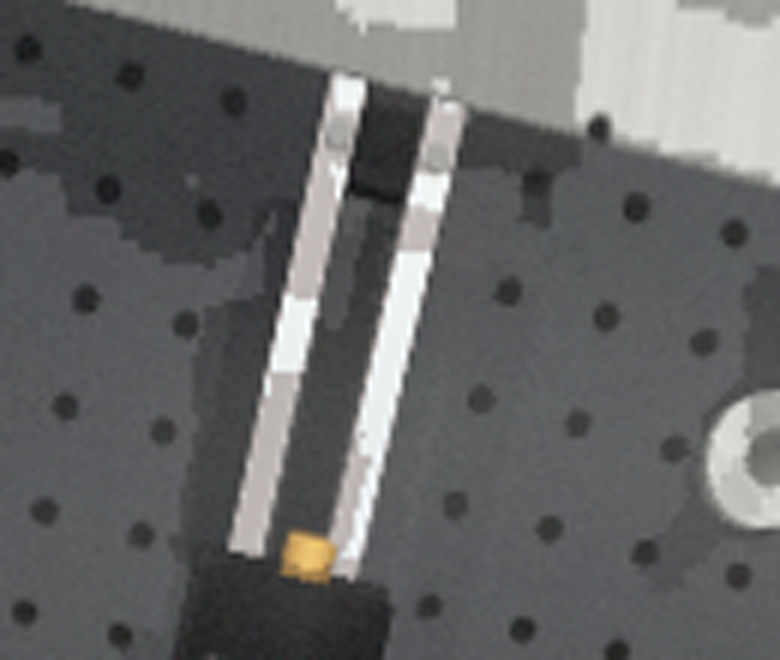

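View pics/wrist8e.png

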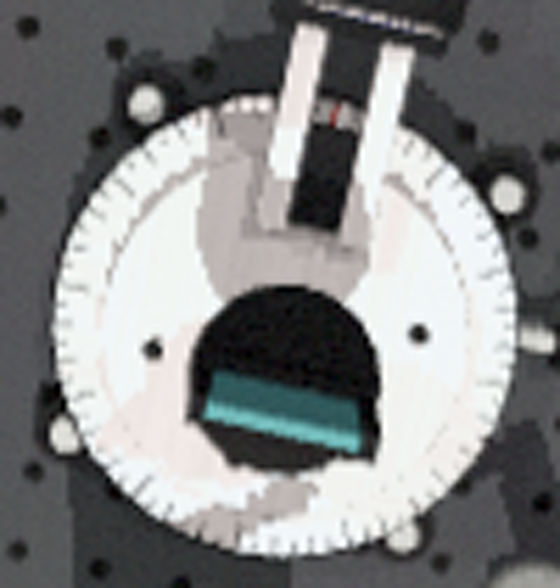

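```bash
cat > fit.py <<'E'
from h import *
import pickle
w,dd=pickle.load(open('w8.pkl','rb'))
A=lambda a,b:(250+(a+.5)/6-.5,5+(b+.5)/6-.5)
B=lambda a,b:(230+(a+.5)/5.6-.5,115+(b+.5)/5.6-.5)
g=lambda q,z,f=A:onz(w,*f(*q),z)
H=[]
def col(x,y0,pts):
    for k,q in enumerate(pts): H.append((np.array([x,y0+.025*k]),g(q,.013)[:2]))
col(.0875,-.2125,[(28,49),(8,161)])
col(.0625,-.2125,[(130,75),(108,188),(86,299),(65,407),(44,511),(24,612)])
col(.0375,-.2125,[(234,102),(209,214),(186,324),(163,431),(141,535),(120,636)])
col(-.0375,-.2125,[(537,182),(509,291),(482,400),(456,504),(429,606)])
col(-.0625,-.2125,[(636,208),(607,317),(578,424),(550,529),(522,630)])
col(-.0875,-.2125,[(735,234),(704,343),(674,448),(645,553),(617,652)])
G=np.array([a for a,_ in H]);W=np.array([b for _,b in H])
gm,wm=G.mean(0),W.mean(0);U,S,V=np.linalg.svd((G-gm).T@(W-wm));Rg=(U@V).T
t=wm-Rg@gm;res=W-(G@Rg.T+t)
yaw=np.arctan2(Rg[1,0],Rg[0,0])
gon=lambda X:Rg.T@(X[:2]-t)
E
python3 - <<'E'
from fit import *
print('yaw',yaw,'axis',t,'rms',np.sqrt((res**2).mean()), 'scale',S.sum()/((G-gm)**2).sum())
for z in(.042,.049): print('disc centre',gon(g((285,327),z,B)))
# rails: outer edges
Lo=[(331,75),(317,150),(285,310),(229,550)];Ro_=[(466,108),(449,190),(405,390),(362,560)]
L=np.array([gon(g(q,.065)) for q in Lo]);Q=np.array([gon(g(q,.065)) for q in Ro_])
print(L.round(4),Q.round(4))
for X in(L,Q):
    k=np.polyfit(X[:,1],X[:,0],1);print('angle',np.arctan(-k[0]),'x at r=0',k[1])
m=(gon(g((331,75),.065))+gon(g((466,105),.065)))/2;print('end',m,m[0]/.21)
for n,q in dict(top=(410,270)).items():
    u,v=np.round(A(*q)).astype(int);print(n,dep(w,u,v,dd[v,u]))
u,v=np.round(A(100,400)).astype(int);print(dep(w,u,v,dd[v,u]))
E
```

```text
yaw -0.15217878056925524 axis [ 0.4864382  -0.02935752] rms 0.00015444368662493094 scale 1.0013015031757115
disc centre [ 0.00040684 -0.0018577 ]
disc centre [ 0.00065956 -0.00311527]
[[ 0.0164 -0.2092]
 [ 0.0158 -0.1946]
 [ 0.015  -0.1625]
 [ 0.0154 -0.1111]] [[-0.0132 -0.2097]
 [-0.0138 -0.1936]
 [-0.0148 -0.1527]
 [-0.0145 -0.1159]]
angle 0.009749559485819546 x at r=0 0.01402200301487116
angle 0.014588030110978967 x at r=0 -0.016549843154018553
end [ 0.00169707 -0.20973577] 0.008081298046933694
top [ 0.44990605 -0.20193672  0.0643519 ]
[ 0.51936421 -0.17732875  0.01188225]
```

```bash
python3 - <<'E'
from h import *
p,R,s=tool();R2=Rdown(np.radians(-98.7))
print(p);print(delta(p,R,[.5104,-.2158,.203],R2))
E
```

```text
[ 0.48292472 -0.04099747  0.35785649]
(array([ 0.1548,  0.1765, -0.0141]), array([1.316e+01, 1.000e-01, 1.000e-02]))
```

move_arm:
  deltas:
    - {"dp":[0.03,0.035,-0.003],"turn":[0,0,0]}
    - {"dp":[0.06,0.07,-0.006],"turn":[3,0,0]}
    - {"dp":[0.09,0.105,-0.009],"turn":[6,0,0]}
    - {"dp":[0.12,0.14,-0.012],"turn":[9,0,0]}
    - {"dp":[0.15,0.17,-0.014],"turn":[12,0,0]}
    - {"dp":[0.155,0.1765,-0.014],"turn":[13.2,0,0]}
    - {"dp":[0.155,0.1765,-0.014],"turn":[13.2,0,0]}
    - {"dp":[0.155,0.1765,-0.014],"turn":[13.2,0,0]}

```text
time: 9.8
tool_pos: [0.5111, -0.2148, 0.2046]
tool_rot: [3.063, 1.57, -0.229]
contact_force: [-0.5, -0.4, -0.1]
opening: 0.0006
```

```bash
python3 - <<'E'
from h import *
p,R,s=tool();R2=Rdown(np.radians(-98.7))
print(p);print(delta(p,R,[.5104,-.2158,.052],R2),delta(p,R,[.4883,-.2130,.052],R2))
E
```

```text
[ 0.51112733 -0.21478194  0.20461209]
(array([0.1526, 0.0011, 0.0007]), array([ 0.07, -0.06, -0.  ])) (array([0.1526, 0.0017, 0.023 ]), array([ 0.07, -0.06, -0.  ]))
```

move_arm:
  deltas:
    - {"dp":[0.045,0,0],"turn":[0,0,0]}
    - {"dp":[0.09,0,0],"turn":[0,0,0]}
    - {"dp":[0.13,0,0],"turn":[0,0,0]}
    - {"dp":[0.152,0,0],"turn":[0,0,0]}
    - {"dp":[0.152,0,0.006],"turn":[0,0,0]}
    - {"dp":[0.152,0,0.012],"turn":[0,0,0]}
    - {"dp":[0.152,0,0.017],"turn":[0,0,0]}
    - {"dp":[0.152,0,0.02],"turn":[0,0,0]}
    - {"dp":[0.152,0,0.021],"turn":[0,0,0]}
    - {"dp":[0.152,0,0.021],"turn":[0,0,0]}

```text
time: 10.8
tool_pos: [0.4903, -0.2122, 0.0525]
tool_rot: [2.71, 1.569, -0.584]
contact_force: [0.4, 0.2, -0.2]
opening: 0.0003
```

```bash
python3 - <<'E'
from h import *
p,R,s=tool();R2=Rdown(np.radians(-98.7))
print(p,s['contact_force']);print(delta(p,R,[.4883,-.2130,.052],R2))
d=p[:2]-[.48644,-.02936];print('gonx',d@[np.cos(.1522),-np.sin(.1522)])
E
```

```text
[ 0.49032174 -0.21216991  0.05253154] [ 0.36276442  0.24115144 -0.19639186]
(array([0.0005, 0.0011, 0.0019]), array([ 0.02, -0.08, -0.04]))
gonx 0.03155324132739578
```

move_arm:
  deltas:
    - {"dp":[0,0,0.001],"turn":[0,0,0]}
    - {"dp":[0,0,0.002],"turn":[0,0,0]}
    - {"dp":[0,0,0.002],"turn":[0,0,0]}
    - {"dp":[0,0,0.002],"turn":[0,0,0]}
    - {"dp":[0,0,-0.006],"turn":[0,0,0]}
    - {"dp":[0,0,-0.018],"turn":[0,0,0]}
    - {"dp":[-0.03,0,-0.018],"turn":[0,0,0]}
    - {"dp":[-0.07,0,-0.018],"turn":[0,0,0]}
    - {"dp":[-0.11,0,-0.018],"turn":[0,0,0]}
    - {"dp":[-0.15,0,-0.018],"turn":[0,0,0]}

```text
time: 11.8
tool_pos: [0.5077, -0.2142, 0.2027]
tool_rot: [-0.404, 1.569, 2.587]
contact_force: [0.7, -0.9, 0.2]
opening: 0.0006
```

```bash
python3 - <<'E'
from h import *
p,R,s=tool()
print(p,s['time']);print(delta(p,R,[.483,-.041,.358],Rdown(np.radians(-85.5))))
E
```

```text
[ 0.50772971 -0.21419032  0.20273467] 11.8
(array([-0.1551, -0.1676,  0.0508]), array([-13.16,   0.09,   0.05]))
```

move_arm:
  deltas:
    - {"dp":[-0.03,-0.025,0.008],"turn":[-3,0,0]}
    - {"dp":[-0.06,-0.055,0.016],"turn":[-6,0,0]}
    - {"dp":[-0.09,-0.085,0.026],"turn":[-9,0,0]}
    - {"dp":[-0.12,-0.115,0.036],"turn":[-12,0,0]}
    - {"dp":[-0.145,-0.145,0.046],"turn":[-13,0,0]}
    - {"dp":[-0.155,-0.168,0.051],"turn":[-13,0,0]}
    - {"dp":[-0.155,-0.168,0.051],"turn":[-13,0,0]}
    - {"dp":[-0.155,-0.168,0.051],"turn":[-13,0,0]}

```text
time: 12.6
tool_pos: [0.4828, -0.0406, 0.3562]
tool_rot: [0.163, 1.57, -2.902]
contact_force: [-0.0, 0.0, 0.4]
opening: 0.0005
```

```bash
python3 - <<'E'
from h import *
import pickle
p,R,s=tool();print(p,s['time'],s['qvel'].round(3))
w=robot.camera_info('wrist')
pic,d=robot.read_camera('wrist');cv2.imwrite(f'pics/wrist9.png',pic[:,:,::-1]);pickle.dump((w,d),open('w9.pkl','wb'))
crop('pics/wrist9.png',250,5,380,115,6,'pics/wrist9d.png')
E
```

```text
[ 0.48276693 -0.04063905  0.35621037] 12.6 [-0.028  0.017  0.013 -0.003 -0.006 -0.004]
(660, 780, 3)
```

View pics/wrist9d.png

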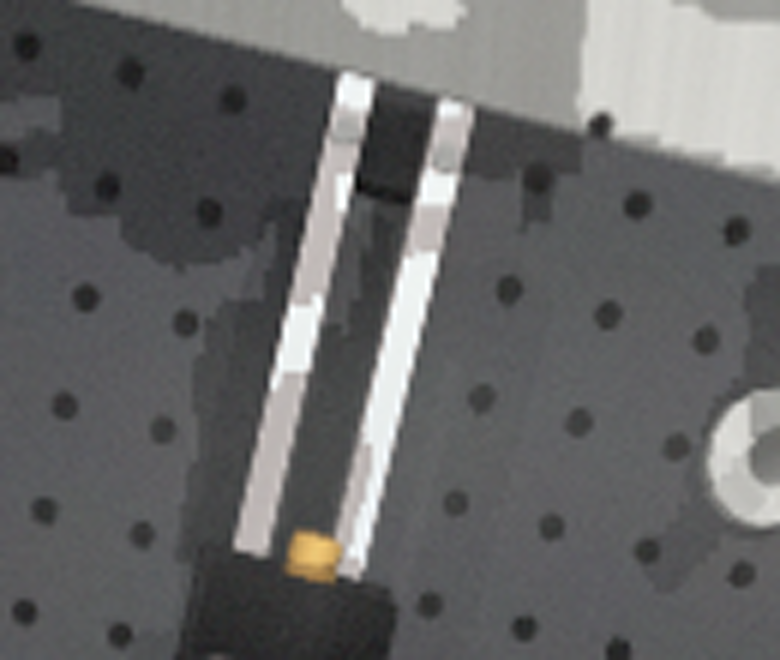

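```bash
sed -e 's/w8.pkl/w9.pkl/' fit.py > fit9.py; python3 - <<'E'
import re
s=open('fit9.py').read()
i=s.index("col(.0875");j=s.index("G=np.array")
s=s[:i]+"""col(.0875,-.2125,[(27,46),(8,159)])
col(.0625,-.2125,[(130,73),(108,187),(86,298),(65,406),(44,510),(25,611)])
col(.0375,-.2125,[(233,100),(209,212),(186,323),(163,430),(142,534),(120,634)])
col(-.0375,-.2125,[(538,179),(510,290),(482,398),(456,502),(429,605)])
col(-.0625,-.2125,[(638,205),(609,315),(579,422),(552,527),(524,629)])
col(-.0875,-.2125,[(737,230),(706,340),(677,447),(648,551),(619,651)])
"""+s[j:]
open('fit9.py','w').write(s)
E
python3 - <<'E'
from fit9 import *
print('yaw',yaw,'axis',t,'rms',np.sqrt((res**2).mean()))
L=np.array([gon(g(q,.065)) for q in [(339,72),(323,150),(290,310),(234,550)]]);Q=np.array([gon(g(q,.065)) for q in [(475,105),(458,190),(413,390),(368,560)]])
for X in(L,Q):
    k=np.polyfit(X[:,1],X[:,0],1);print('angle',np.arctan(-k[0]),'x at r=0',k[1])
m=(gon(g((339,72),.065))+gon(g((475,105),.065)))/2;print('end',m,m[0]/.21)
a,b=gon(g((339,72),.065)),gon(g((234,550),.065));
E
```

```text
yaw -0.15235396914419494 axis [ 0.48634501 -0.02945382] rms 0.00015345686145569535
angle 0.004617218619299691 x at r=0 0.013619833721613623
angle 0.008408524685771171 x at r=0 -0.017109115961233642
end [-4.48733458e-05 -2.09801976e-01] -0.0002136825988174818
```

```bash
python3 - <<'E'
from h import *
p,R,s=tool()
print(delta(p,R,[.4218,.110,.33],Rdown(np.radians(81.3))),s['qpos'])
E
```

```text
(array([ 0.0258, -0.1554,  0.0492]), array([-1.6696e+02,  1.0000e-02,  1.6000e-01])) [-2.43160313e-01  1.97404988e-01  1.37063061e+00 -5.34484678e-04
  1.57542772e+00  2.82271843e+00]
```

move_arm:
  deltas:
    - {"dp":[0,-0.01,0.003],"turn":[-8,0,0]}
    - {"dp":[0,-0.025,0.008],"turn":[-16,0,0]}
    - {"dp":[0,-0.04,0.013],"turn":[-24,0,0]}
    - {"dp":[0,-0.055,0.018],"turn":[-32,0,0]}
    - {"dp":[0,-0.07,0.023],"turn":[-40,0,0]}
    - {"dp":[0,-0.09,0.029],"turn":[-48,0,0]}
    - {"dp":[0,-0.11,0.035],"turn":[-56,0,0]}
    - {"dp":[0,-0.13,0.041],"turn":[-64,0,0]}
    - {"dp":[0,-0.145,0.046],"turn":[-72,0,0]}
    - {"dp":[0,-0.155,0.049],"turn":[-80,0,0]}

```text
time: 13.65
tool_pos: [0.422, 0.1099, 0.3556]
tool_rot: [-1.33, 1.568, -2.995]
contact_force: [-0.5, 0.2, -0.5]
opening: 0.0007
```

move_arm:
  deltas:
    - {"dp":[0,0,0],"turn":[-8,0,0]}
    - {"dp":[0,0,0],"turn":[-16,0,0]}
    - {"dp":[0,0,0],"turn":[-24,0,0]}
    - {"dp":[0,0,0],"turn":[-32,0,0]}
    - {"dp":[0,0,0],"turn":[-40,0,0]}
    - {"dp":[0,0,0],"turn":[-48,0,0]}
    - {"dp":[0,0,0],"turn":[-56,0,0]}
    - {"dp":[0,0,0],"turn":[-64,0,0]}
    - {"dp":[0,0,0],"turn":[-72,0,0]}
    - {"dp":[0,0,0],"turn":[-80,0,0]}

```text
time: 14.65
tool_pos: [0.4225, 0.1089, 0.3555]
tool_rot: [-2.656, 1.568, -2.925]
contact_force: [0.0, -0.7, -0.1]
opening: 0.0004
```

```bash
python3 - <<'E'
from h import *
p,R,s=tool()
print(p,s['time'],s['qvel'].round(2),delta(p,R,[.4218,.110,.205],Rdown(np.radians(81.3))),s['qpos'])
pic,d=robot.read_camera('wrist');cv2.imwrite(f'pics/wrist10.png',pic[:,:,::-1])
E
```

```text
[0.42246005 0.10892479 0.35546038] 14.65 [ 0.   -0.    0.    0.   -0.   -1.39] (array([ 0.1505,  0.0011, -0.0006]), array([-6.75, -0.14,  0.06])) [ 7.65912263e-02  1.02211132e-01  1.48551060e+00 -3.76191604e-04
  1.55654887e+00  3.46196288e-01]
```

View pics/wrist10.png

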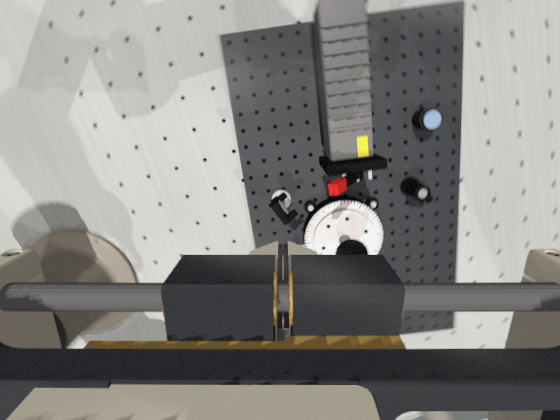

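move_arm:
  deltas:
    - {"dp":[0,0.001,0],"turn":[-4,0,0]}
    - {"dp":[0.03,0.001,0],"turn":[-7,0,0]}
    - {"dp":[0.07,0.001,0],"turn":[-7,0,0]}
    - {"dp":[0.11,0.001,0],"turn":[-7,0,0]}
    - {"dp":[0.14,0.001,0],"turn":[-7,0,0]}
    - {"dp":[0.15,0.001,0],"turn":[-7,0,0]}
    - {"dp":[0.15,0.001,0],"turn":[-7,0,0]}
    - {"dp":[0.15,0.001,0],"turn":[-7,0,0]}

```text
time: 15.5
tool_pos: [0.4234, 0.1108, 0.2077]
tool_rot: [0.154, 1.569, 0.001]
contact_force: [-0.1, -0.8, 0.9]
opening: 0.0005
```

```bash
python3 - <<'E'
from h import *
p,R,s=tool()
print(p,s['time'],s['contact_force'],np.degrees(np.arctan2(R[1,1],R[0,1])))
d=p[:2]-[.48635,-.02945];c,k=np.cos(.1523),np.sin(.1523);print('gon',d@[c,-k],d@[k,c])
for n in ('wrist','scene','side'):
    pic,_=robot.read_camera(n);cv2.imwrite(f'pics/{n}11.png',pic[:,:,::-1])
crop('pics/wrist11.png',180,50,460,260,2.8,'pics/wrist11c.png')
crop('pics/scene11.png',250,150,450,300,4,'pics/scene11c.png')
E
```

```text
[0.42342505 0.11075705 0.20770331] 15.5 [-0.12810872 -0.78262797  0.86023253] 81.25257817806097
gon -0.08346766262146789 0.12903765863852323
(588, 784, 3)
(600, 800, 3)
```

View pics/wrist11c.png

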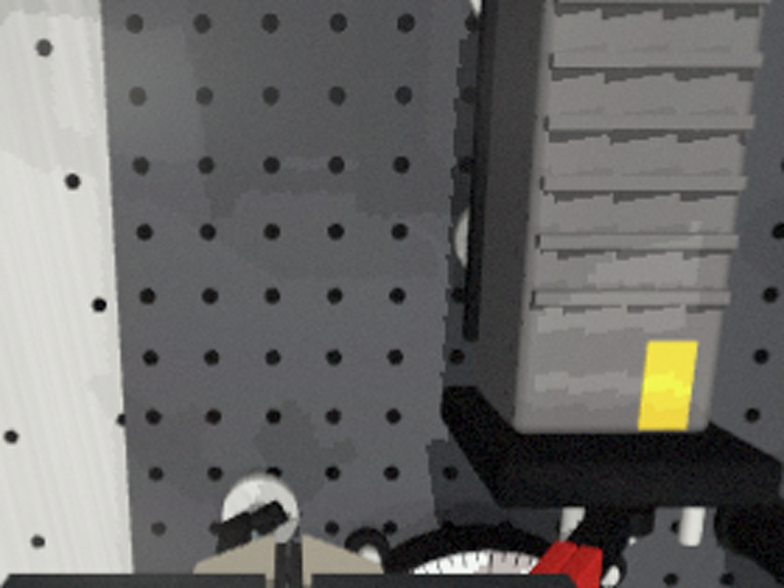

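View pics/scene11c.png

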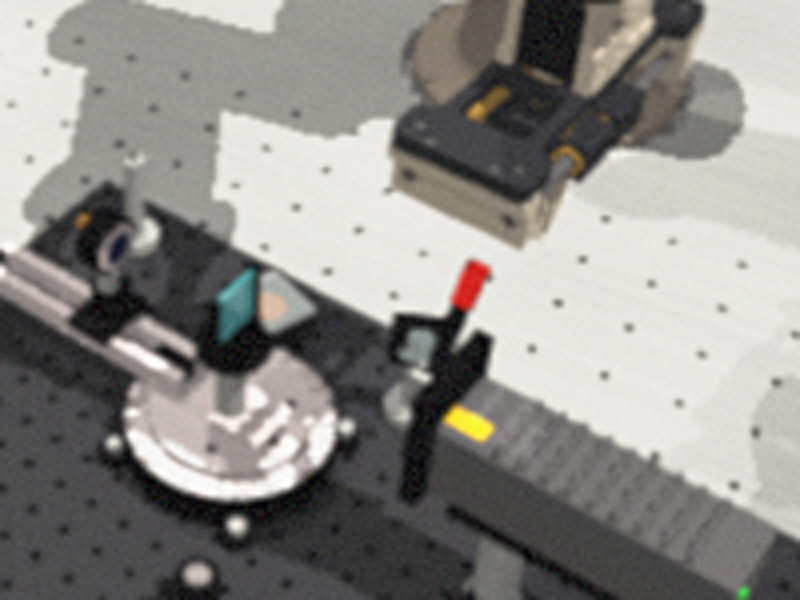

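move_arm:
  deltas:
    - {"dp":[0.003,0,0.01],"turn":[0,0,0]}
    - {"dp":[0.003,0,0.02],"turn":[0,0,0]}
    - {"dp":[0.003,0,0.026],"turn":[0,0,0]}
    - {"dp":[0.003,0,0.031],"turn":[0,0,0]}
    - {"dp":[0.003,0,0.036],"turn":[0,0,0]}
    - {"dp":[0.003,0,0.041],"turn":[0,0,0]}
    - {"dp":[0.003,0,0.046],"turn":[0,0,0]}
    - {"dp":[0.003,0,0.051],"turn":[0,0,0]}
    - {"dp":[0.003,0,0.056],"turn":[0,0,0]}
    - {"dp":[0.003,0,0.06],"turn":[0,0,0]}

```text
time: 16.65
tool_pos: [0.4847, 0.1019, 0.2084]
tool_rot: [0.173, 1.56, 0.022]
contact_force: [-1.6, 0.9, -0.2]
opening: 0.0005
```

```bash
python3 - <<'E'
from h import *
p,R,s=tool()
print(p,s['time'],s['contact_force'],np.degrees(np.arctan2(R[1,1],R[0,1])))
d=p[:2]-[.48635,-.02945];c,k=np.cos(.1523),np.sin(.1523);print('gon',d@[c,-k],d@[k,c])
for n in ('wrist','side'):
    pic,_=robot.read_camera(n);cv2.imwrite(f'pics/{n}12.png',pic[:,:,::-1])
crop('pics/wrist12.png',180,50,460,260,2.8,'pics/wrist12c.png')
crop('pics/side12.png',180,180,330,300,5,'pics/side12c.png')
E
```

```text
[0.48472212 0.10194304 0.20836012] 16.65 [-1.60200687  0.94606702 -0.19786345] 81.335713679105
gon -0.021542929295921165 0.12962516264533464
(588, 784, 3)
(600, 750, 3)
```

View pics/wrist12c.png

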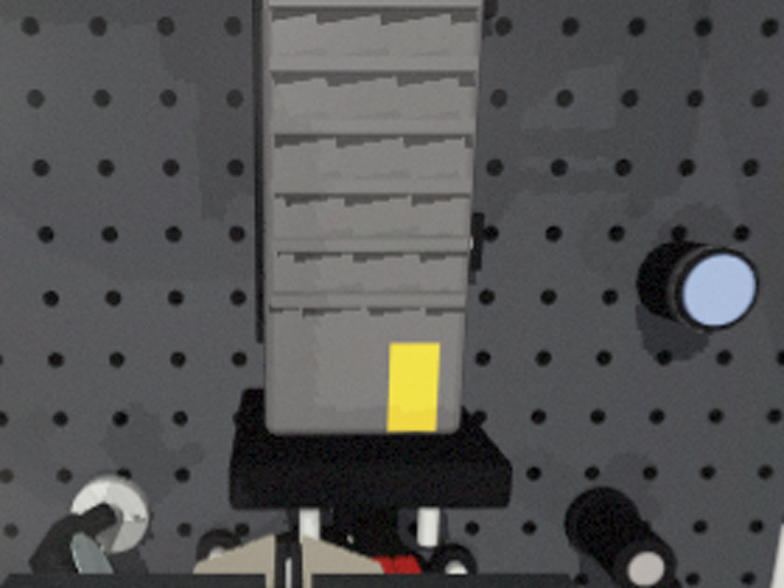

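View pics/side12c.png

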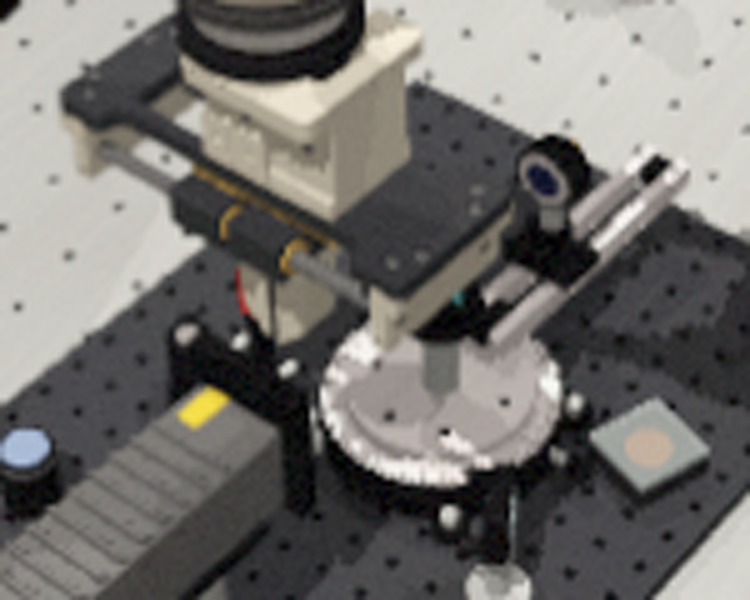

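move_arm:
  deltas:
    - {"dp":[0.002,0,0.005],"turn":[0,0,0]}
    - {"dp":[0.002,0,0.01],"turn":[0,0,0]}
    - {"dp":[0.002,0,0.015],"turn":[0,0,0]}
    - {"dp":[0.002,0,0.019],"turn":[0,0,0]}
    - {"dp":[0.002,0,0.023],"turn":[0,0,0]}
    - {"dp":[0.002,0,0.026],"turn":[0,0,0]}
    - {"dp":[0.002,0,0.026],"turn":[0,0,0]}

```text
time: 17.45
tool_pos: [0.508, 0.0979, 0.2016]
tool_rot: [-0.222, 1.57, -0.373]
contact_force: [0.0, -1.2, -0.2]
opening: 0.0006
```

```bash
cat > st.py <<'E'
from h import *
import sys
p,R,s=tool();k0=sys.argv[1]
print(p,s['time'],s['contact_force'],np.degrees(np.arctan2(R[1,1],R[0,1])))
d=p[:2]-[.48635,-.02945];c,k=np.cos(.1523),np.sin(.1523);print('gon',d@[c,-k],d@[k,c])
for n in ('scene','side'):
    pic,_=robot.read_camera(n);cv2.imwrite(f'pics/{n}{k0}.png',pic[:,:,::-1])
crop(f'pics/scene{k0}.png',290,160,440,280,5,f'pics/scene{k0}c.png')
crop(f'pics/side{k0}.png',180,180,330,300,5,f'pics/side{k0}c.png')
E
python3 st.py 13
```

```text
[0.50798745 0.09793332 0.2016224 ] 17.45 [ 0.02077388 -1.17138273 -0.19272455] 81.32149283047364
gon 0.0020614233055479053 0.12919148566559086
(600, 750, 3)
(600, 750, 3)
```

View pics/scene13c.png

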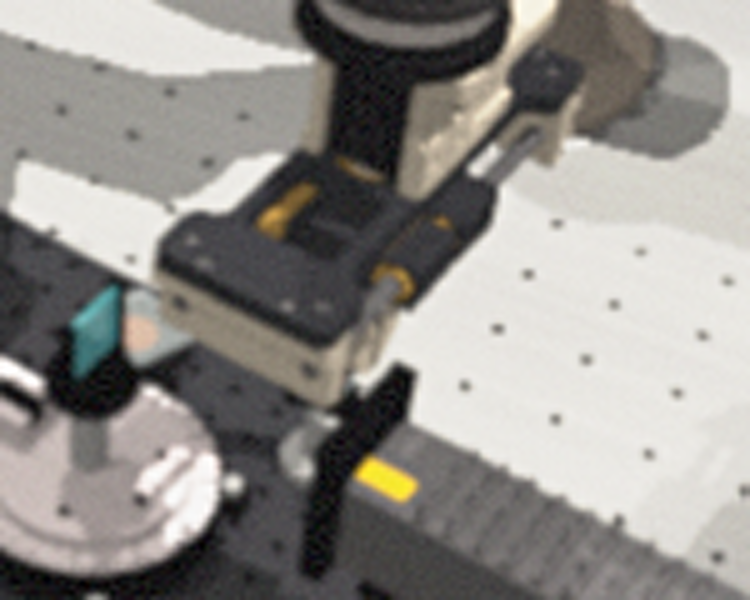

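View pics/side13c.png

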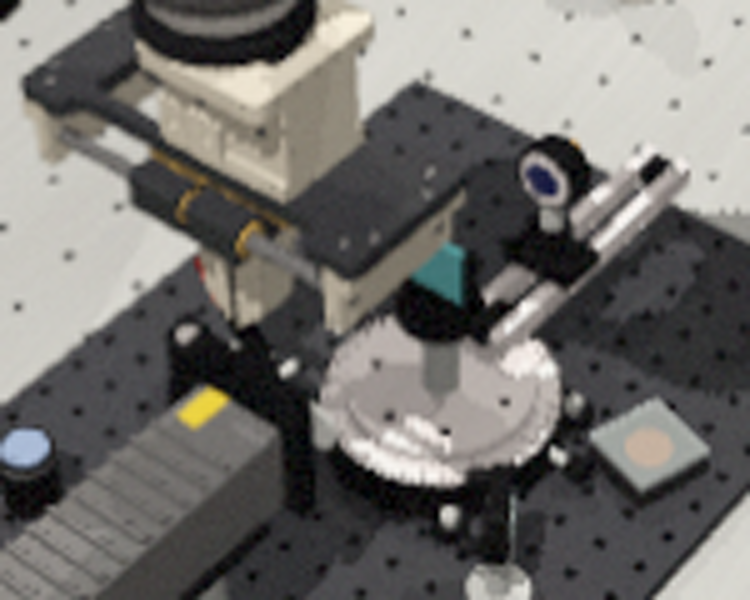

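move_arm:
  deltas:
    - {"dp":[-0.003,0,0.002],"turn":[0,0,0]}
    - {"dp":[-0.003,0,0.004],"turn":[0,0,0]}
    - {"dp":[-0.003,0,0.006],"turn":[0,0,0]}
    - {"dp":[-0.003,0,0.006],"turn":[0,0,0]}

```text
time: 17.95
tool_pos: [0.5137, 0.0971, 0.2047]
tool_rot: [-0.165, 1.571, -0.316]
contact_force: [-0.3, -0.1, -0.5]
opening: 0.0003
```

```bash
python3 st.py 14
```

```text
[0.5136727  0.09709042 0.20469574] 17.95 [-0.3182251  -0.08125661 -0.46719522] 81.32805528730249
gon 0.007808747271590758 0.12922085971109695
(600, 750, 3)
(600, 750, 3)
```

View pics/side14c.png

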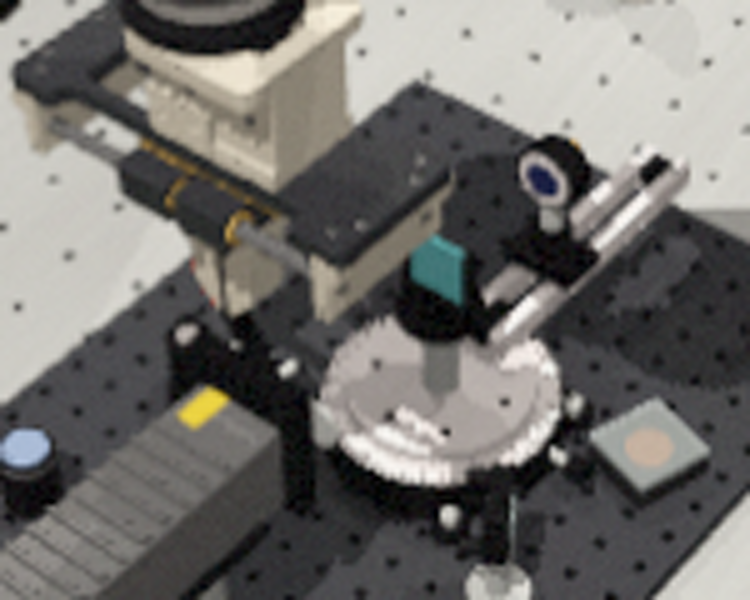

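move_arm:
  deltas:
    - {"dp":[0,0,0.002],"turn":[0,0,0]}
    - {"dp":[0,0,0.004],"turn":[0,0,0]}
    - {"dp":[0,0,0.005],"turn":[0,0,0]}
    - {"dp":[0,0,0.005],"turn":[0,0,0]}

```text
time: 18.45
tool_pos: [0.5175, 0.0965, 0.2045]
tool_rot: [-3.041, 1.569, 3.091]
contact_force: [-5.3, 0.1, 1.1]
opening: 0.0006
```

```bash
python3 st.py 15
```

```text
[0.51754628 0.0965181  0.20445581] 18.45 [-5.27285014  0.06809991  1.13820176] 81.33769991525563
gon 0.011724317195948407 0.12924283608337092
(600, 750, 3)
(600, 750, 3)
```

View pics/side15c.png

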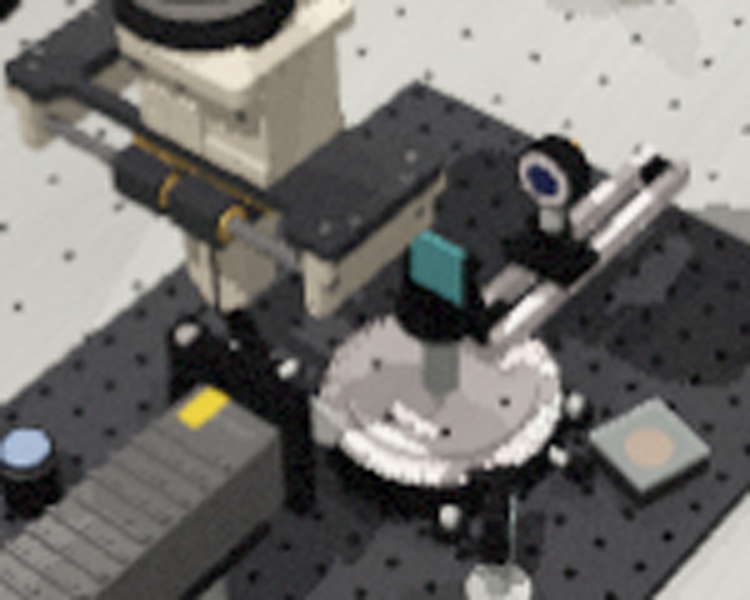

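move_arm:
  deltas:
    - {"dp":[0,0,0.001],"turn":[0,0,0]}
    - {"dp":[0,0,0.001],"turn":[0,0,0]}
    - {"dp":[0,0,-0.01],"turn":[0,0,0]}
    - {"dp":[-0.01,0,-0.04],"turn":[0,0,0]}
    - {"dp":[-0.03,0,-0.08],"turn":[0,0,0]}
    - {"dp":[-0.06,0,-0.11],"turn":[0,0,0]}
    - {"dp":[-0.1,0,-0.13],"turn":[0,0,0]}
    - {"dp":[-0.14,0,-0.13],"turn":[0,0,0]}
    - {"dp":[-0.16,0,-0.13],"turn":[0,0,0]}
    - {"dp":[-0.16,0,-0.13],"turn":[0,0,0]}

```text
time: 19.55
tool_pos: [0.391, 0.1162, 0.3679]
tool_rot: [0.219, 1.562, 0.067]
contact_force: [-0.7, 0.2, -0.6]
opening: 0.0007
```

```bash
python3 st.py 16;python3 - <<'E'
from h import *
import pickle
w=robot.camera_info('wrist')
pic,d=robot.read_camera('wrist');cv2.imwrite(f'pics/wrist16.png',pic[:,:,::-1]);pickle.dump((w,d),open('w16.pkl','wb'))
E
```

```text
[0.39095749 0.11615446 0.36787921] 19.55 [-0.68000045  0.15912408 -0.64539304] 81.3431243893835
gon -0.11637824908125662 0.129446868747445
(600, 750, 3)
(600, 750, 3)
```

View pics/side16c.png

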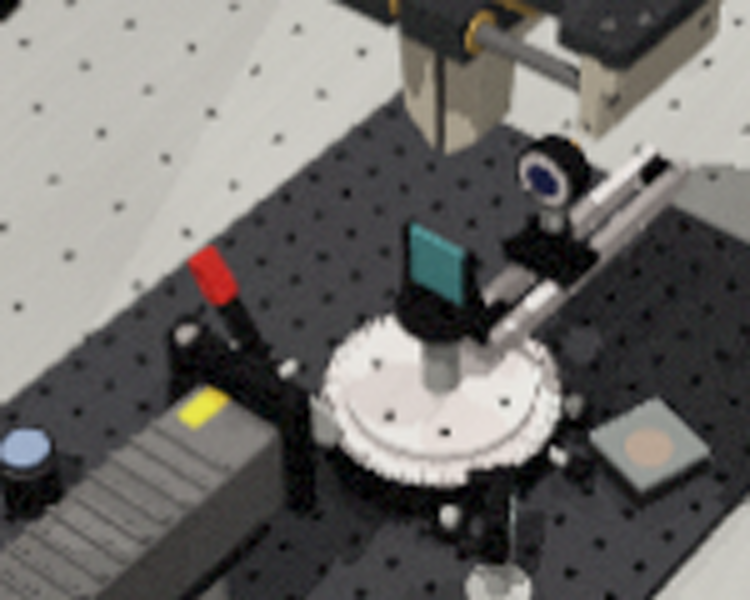

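View pics/scene16c.png

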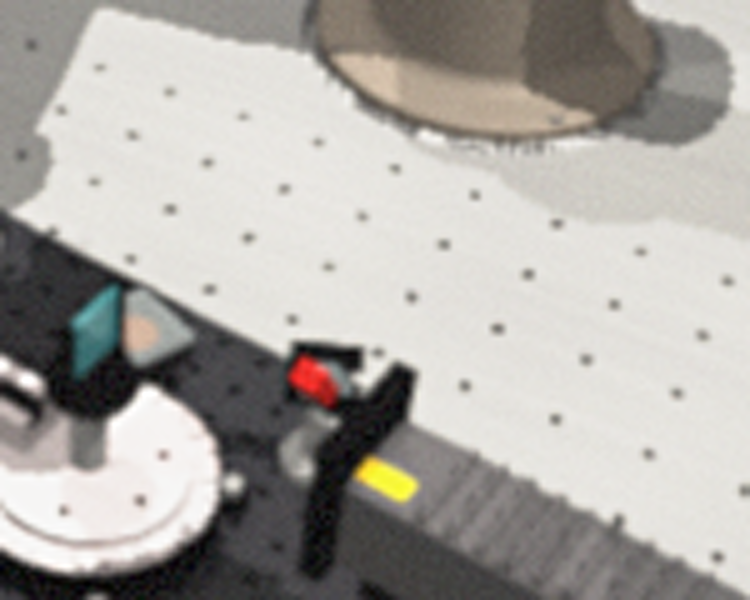

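View pics/wrist16.png

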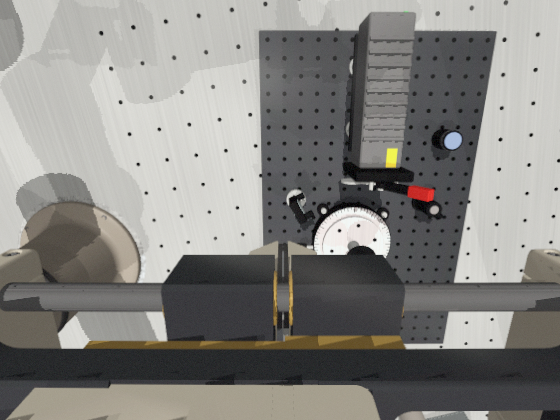

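```bash
python3 - <<'E'
from h import *
c=np.array([.48635,-.02945]);k=.1523;n=np.array([np.cos(k),-np.sin(k)]);y=np.array([np.sin(k),np.cos(k)])
import pickle
w=pickle.load(open('w16.pkl','rb'))[0]
for v in (1.0,1.1,1.2):
  for s in (.062,.038):
    q=c+.128*y+s*np.sin(v-.6)*n;X=[*q,.165+s*np.cos(v-.6)]
    a=(proj(robot.camera_info('side'),X)[0]-[180,180])*5;b=(proj(robot.camera_info('scene'),X)[0]-[290,160])*5
    print(v,s,'side crop',a.round(0),'scene crop',b.round(0),'wrist',proj(w,X)[0].round(1))
E
```

```text
1.0 0.062 side crop [213. 246.] scene crop [320. 351.] wrist [423.5 196.5]
1.0 0.038 side crop [231. 290.] scene crop [327. 377.] wrist [405.7 191.3]
1.1 0.062 side crop [204. 245.] scene crop [311. 364.] wrist [427.8 195.8]
1.1 0.038 side crop [226. 289.] scene crop [322. 385.] wrist [408.3 190.9]
1.2 0.062 side crop [196. 245.] scene crop [303. 378.] wrist [431.6 195. ]
1.2 0.038 side crop [221. 289.] scene crop [317. 393.] wrist [410.6 190.5]
```

```bash
python3 - <<'E'
from h import *
crop('pics/wrist16.png',335,150,455,240,6.5,'pics/w16c.png')
E
```

```text
(585, 780, 3)
```

View pics/w16c.png

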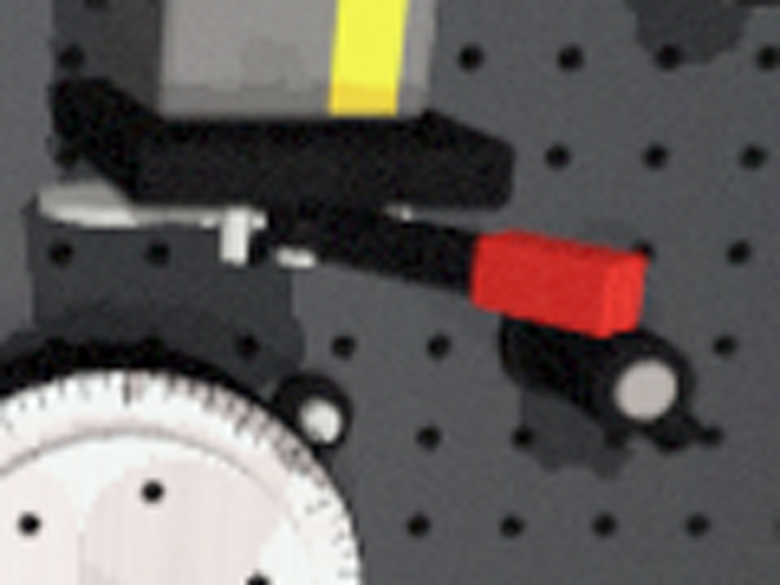

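```bash
python3 - <<'E'
from cell import robot
print(robot.hand_in(), robot.observe()['time'])
E
```

```text
the job is handed in; nothing more can be done
the job is handed in; nothing more can be done
```

The detector arm is in line with the laser and the shutter is open; I handed the job in at about 20 s of the 48 s allowed. I worked with the fingers shut and one behind the other along the push, so only the front finger touched either part.

- **Arm:** I pushed the far rail at about 185 mm from the axis, in several short pushes, while the shutter was still closed. The last overhead picture, fitted against the board's hole grid, gave between 0 and 0.008 rad. The arm's end position gave about 0. The rail edges gave 0.005 and 0.008, so the measures disagree by about 0.5° at most. I did not measure the arm again after opening the shutter. It looked unmoved in the side pictures, and nothing touched it.
- **Shutter lever:** I pushed the red tab away from the robot until the force rose to about 5 N, which I took as the stop. The wrist picture puts the tip within half a pixel of the position expected at 1.2 rad, and the flag has swung aside. The side and scene pictures were 1–2 pixels off that position, which I put down to calibration.
- **Surroundings:** In the last pictures the loose parts in view (lens mount, post holder, lens tube, filter box) stand where they were. The spare post, bottle and hex driver were not rechecked there, though no move went near them. The sample and detector head were not touched, and the robot ended clear of everything.

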